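Turn over the covers and close up the control box

ROBOT

A 7-joint arm with a two-finger parallel gripper is mounted at the origin on a cart in front of the work surface, level with it; the furniture and walls round the work are solid. World frame = base frame: x ahead of the robot, y to its left, z up, the work surface at z = 0. Lengths are in m, angles in rad, forces in N, time in s.
With the tool pointing down it reaches from about 0.425 to 0.875 m from the base axis. Payload 4.7 kg.
Tool frame: the origin (TCP) lies where the fingers leave the gripper's body, on its centre line; the fingertips stand 70 mm ahead of it and the grasp point (between the pads) lies 51 mm ahead of it; z points along the fingers, y is the line along which they close (so a half turn about z gives the same grasp; the last joint's range is limited). The gripper opens to 87 mm and grips with 3 to 60 N. Pads are 19 mm wide; open, the fingers measure 117 mm over their backs; the gripper's body (75 mm by 190 mm) begins 51 mm behind the grasp point.
Start: joints at [1.131, 0.321, -0.07, 1.45, 0.023, 1.371, -0.057], TCP at [0.285, -0.584, 0.292] pointing down, gripper open.
Joint ranges: [-2.86, 2.86], [-0.3, 2.09], [-1.38, 1.24], [0.06, 2.45], [-1.56, 4.7], [0.09, 2.05], [-2.69, 2.69]. Speed limits (rad/s): [2.57, 2.57, 3.14, 3.14, 3.14, 3.14, 3.14].

INTERFACE

Orientations are given as a rotation vector (axis times angle).
In Python, from bench import ctrl gives the robot as it stands.
- The arm moves only by the tool drive_tool, never from a script. Its argument "motion" is a list of rows, each a list of 3 entries, a list of its own where there are three numbers: the shift along the tool's x, y, z in cm, then the turn, a rotation vector about the tool's x, y, z in degrees, then the opening, from -1 (shut) to 1 (fully open). In form: [[[x, y, z], [ax, ay, az], claw], ...]. A call has 1 to 12 rows; each row shifts and turns the commanded pose from where the row before left it, along the tool's axes as they then stand; what a row does not reach is not made up. A row lasts 1/8 s, in which the tool goes at most 62.5 mm and 10.7 degrees, less where a joint would pass 70% of its speed; a pose out of reach is approached as far as the arm can. A call with a gripper value outside its range is refused whole. The fingers move at their own pace and stop on an object; "force" is the grip in N (left out, the last holds). Time passes only in rows, so rows that do not move let the fingers close. It gives the time, the measured TCP pose, the force, the opening and the grip force at its end, in the units of the state.
- ctrl.get_state(): the state, without advancing time (a new reading comes with each control period).
- ctrl.get_image(name): name is "side" or "top" or "wrist"; returns the picture (400x640x3 uint8, red, green, blue); there is no depth.
- ctrl.calibration(name): a dict with "K" (3x3 intrinsics, pixels), "origin" and "attitude" of the camera in the world; the wrist camera has in their place "tool_from_camera" (4x4, takes a point from camera to tool coordinates, whose origin is the TCP and whose axes are the flange's). Camera axes: x right, y up, looking along -z (the intrinsics and any distortion apply to the point x, -y, -z); pixel columns grow to the right and rows downward; lengths in m; the calibration is good to about 2 mm. A picture is of the moment at which its call begins: read the wrist's pose just before it. calibration takes no time and is no camera call.
- ctrl.close_job(): hands the job in; it is judged then, once.
The state is a dict: "time": time; "joint_positions": joint angles; "qd": joint speeds; "joint_torque": joint torques, N m; "position": TCP position; "tool_rot": TCP orientation; "ft_force": force on the tool from outside, world axes, zero at the start; "torque": the same for the moment, N m; "grip_width": opening from 0.0 (shut) to 1.0 (fully open); "grip_force": force on a finger pad.
Only numpy, scipy, OpenCV 4.12 (cv2) and the standard library are available. Lean on these libraries where they do the work, as an engineer would, in place of code of your own. Each camera call takes 0.05 s, during which the arm holds its last target. There are 200 camera calls.

TASK

Close up the control box: the metal covers lie on the bench wrong side up, so turn each one over (the low wooden stop screwed to the bench is there to push an edge up against), put it in one of the box's openings and press it down until it sits level on the box. When all the covers are on, and not before, push both locking caps on the box fully home. Leave the other things on the bench where they are.

Things in the scene. Friction and masses are not known exactly. Their poses are not given: they have to be found in the camera images.
- cover_0: identical flat cover (2 or 3 present): aluminium plate 60 x 100 x 10 mm, black spigot 40 x 70 x 8 mm centred on its back, 0.16 kg. Starts face down, spigot up. Origin: centre of the plate's outer face; x along the width, y along the length, z from face towards spigot (up at the start, down when fitted). Same turned end for end.
- cover_1: identical flat cover (2 or 3 present): aluminium plate 60 x 100 x 10 mm, black spigot 40 x 70 x 8 mm centred on its back, 0.16 kg. Starts face down, spigot up. Origin: centre of the plate's outer face; x along the width, y along the length, z from face towards spigot (up at the start, down when fitted). Same turned end for end.
- cover_2: identical flat cover (2 or 3 present): aluminium plate 60 x 100 x 10 mm, black spigot 40 x 70 x 8 mm centred on its back, 0.16 kg. Starts face down, spigot up. Origin: centre of the plate's outer face; x along the width, y along the length, z from face towards spigot (up at the start, down when fitted). Same turned end for end.
- bench_stop: low dark hardwood stop (fence) screwed to the bench, 120 mm long (its x), 24 mm thick (its y), 14 mm high, square upright sides; origin at the centre of its underside, on the bench. Fixed. The bench is clear for 130 mm on its +y side; its edge is further left
- control_box: grey flat steel box bolted to the bench, 130 mm (x) x 350 mm (y) x 36 mm high, with three openings in a row along y at 96 mm pitch; origin at the centre of its underside, its x points away from the robot. Fixed
- opening_0 (a point): centre of the left opening, level with the box's top; opening 77 mm along box x, 47 mm along box y, 14 mm deep. A fitted cover has its spigot in it, its length along box x (3.5 mm play all round) and its plate resting on the box's top, its face 10 mm above this point
- opening_1 (a point): centre of the middle opening, level with the box's top; opening 77 mm along box x, 47 mm along box y, 14 mm deep. A fitted cover has its spigot in it, its length along box x (3.5 mm play all round) and its plate resting on the box's top, its face 10 mm above this point
- opening_2 (a point): centre of the right opening, level with the box's top; opening 77 mm along box x, 47 mm along box y, 14 mm deep. A fitted cover has its spigot in it, its length along box x (3.5 mm play all round) and its plate resting on the box's top, its face 10 mm above this point
- cap_left (a joint): push-down locking cap at the box's front left corner, black, 26 mm across, sliding on a pin; friction of about 6 N holds it wherever it is. Value: metres pressed down, 0 = fully up, 0.012 = fully home
- cap_right (a joint): push-down locking cap at the box's front right corner, black, 26 mm across, sliding on a pin; friction of about 6 N holds it wherever it is. Value: metres pressed down, 0 = fully up, 0.012 = fully home
- cap_left_top (a point): centre of the top of the left cap; 26 mm above the box's top when fully up, 14 mm when home. The cap's centre lies 42 mm in front of (box -x) and 59 mm outward (along box y) of the nearest opening's centre
- cap_right_top (a point): centre of the top of the right cap; 26 mm above the box's top when fully up, 14 mm when home. The cap's centre lies 42 mm in front of (box -x) and 59 mm outward (along box y) of the nearest opening's centre
- screwdriver: small black screwdriver, 170 mm, bystander; origin under its centre
- tape_roll: roll of black insulating tape, 64 mm across, 19 mm high, bystander; origin under its centre
- small_wrench: small spanner, 145 x 20 x 8 mm, bystander; origin under its centre

How it is judged:
On the way, in this order (a step that is already met when the one before it is completed fails the run):
1. every cover present sits level in an opening, face up (angle between each of cover_0, cover_1, cover_2's own z axis and vertical above 3.09 rad and ((z of cover_0 in the frame of opening_0 between 0.0075 and 0.0125 m and horizontal distance between cover_0 and opening_0 below 0.007 m) or (z of cover_0 in the frame of opening_1 between 0.0075 and 0.0125 m and horizontal distance between cover_0 and opening_1 below 0.007 m) or (z of cover_0 in the frame of opening_2 between 0.0075 and 0.0125 m and horizontal distance between cover_0 and opening_2 below 0.007 m)) and ((z of cover_1 in the frame of opening_0 between 0.0075 and 0.0125 m and horizontal distance between cover_1 and opening_0 below 0.007 m) or (z of cover_1 in the frame of opening_1 between 0.0075 and 0.0125 m and horizontal distance between cover_1 and opening_1 below 0.007 m) or (z of cover_1 in the frame of opening_2 between 0.0075 and 0.0125 m and horizontal distance between cover_1 and opening_2 below 0.007 m)) and ((z of cover_2 in the frame of opening_0 between 0.0075 and 0.0125 m and horizontal distance between cover_2 and opening_0 below 0.007 m) or (z of cover_2 in the frame of opening_1 between 0.0075 and 0.0125 m and horizontal distance between cover_2 and opening_1 below 0.007 m) or (z of cover_2 in the frame of opening_2 between 0.0075 and 0.0125 m and horizontal distance between cover_2 and opening_2 below 0.007 m))), for 0.2 s.
2. both locking caps are fully home (value of joint each of cap_left, cap_right above 0.0105 m), for 0.2 s.
At the end, for the whole second after the job is handed in: Every cover present lies face up and level (within 3 degrees) in an opening of the box, its face 7.5 to 12.5 mm above the box's top and its centre within 7 mm of the opening's, at rest; both caps are pressed at least 10.5 of their 12 mm (all of step 1 and all of step 2 and linear speed of each of cover_0, cover_1, cover_2 below 0.02 m/s); the robot touches nothing.
It fails at once if the screwdriver is moved by more than 40 mm (distance of screwdriver from where it was at the start of the episode above 0.04 m).
It fails at once if the tape roll is moved by more than 40 mm (distance of tape_roll from where it was at the start of the episode above 0.04 m).
It fails at once if the small wrench is moved by more than 40 mm (distance of small_wrench from where it was at the start of the episode above 0.04 m).
Of cover_0, cover_1, cover_2 only 2 to 3 are there at a start; the rules pass over those that are not, and their reading is None.
At some moment in a run one of cover_0, cover_1, cover_2 may be knocked a few centimetres aside while the robot is not near it.
Once in a run the grip may slacken for a moment while it holds something.
It also fails if it takes over 210 s, if anything falls off the work surface, if the arm or the gripper's body presses on something with over 40 N, if the wrist force passes 120 N, or if a joint passes its speed limit or range.

## Working session

There is one attempt and no reset: what is moved stays moved. The work goes in short steps, Python scripts to look and compute and a tool call to move; the robot and the scene stay as the last step left them, time stands still between calls to the robot, and variables do not carry over. Pictures are saved under pics/ and viewed, at most 17 in all, crops included, and the job is handed in when it is done.

Besides the shell and the picture viewer there is one more tool, called after "Call:" by a JSON object that holds its "name" and its "arguments". drive_tool: Moves the arm, as the interface text tells. Its arguments: {"type":"object","properties":{"motion":{"type":"array","items":{"type":"array"}},"force":{"type":"number"}},"required":["motion"]}

```bash
ls; mkdir -p pics; python3 - <<'E'
from bench import ctrl
import cv2
for n in("top","side"):
    im=ctrl.get_image(n); cv2.imwrite(f"pics/{n}0.png",im[:,:,::-1])
    c=ctrl.calibration(n); print(n,c)
print(ctrl.calibration("wrist")); print(ctrl.get_state())
E
```

```text
pics
top {'K': array([[364.9840286 ,   0.        , 323.28270592],
       [  0.        , 364.9840286 , 202.38647233],
       [  0.        ,   0.        ,   1.        ]]), 'origin': array([ 0.37638408, -0.17296819,  1.01170431]), 'attitude': array([ 0.1614012 , -0.14295932, -1.55539075])}
side {'K': array([[409.10986893,   0.        , 315.91347745],
       [  0.        , 409.10986893, 198.91375633],
       [  0.        ,   0.        ,   1.        ]]), 'origin': array([ 0.58242775, -0.96978693,  0.77412716]), 'attitude': array([0.84738567, 0.02095398, 0.0538669 ])}
{'K': array([[339.73252523,   0.        , 320.29955062],
       [  0.        , 339.73252523, 194.28907739],
       [  0.        ,   0.        ,   1.        ]]), 'tool_from_camera': array([[ 1.24134388e-03,  9.58421421e-01,  2.85353883e-01,
         8.09220677e-02],
       [ 9.99999223e-01, -1.15744819e-03, -4.62652808e-04,
        -1.04179296e-03],
       [-1.13134028e-04,  2.85354235e-01, -9.58422113e-01,
        -9.25889617e-02],
       [ 0.00000000e+00,  0.00000000e+00,  0.00000000e+00,
         1.00000000e+00]])}
{'time': 0.1, 'joint_positions': array([ 1.13111001,  0.32176108, -0.07007172,  1.45154303,  0.02258783,
        1.37078966, -0.05685613]), 'qd': array([-0.00016623, -0.00184641, -0.0005742 , -0.00316254, -0.00177626,
        0.00032033, -0.00029829]), 'joint_torque': array([ 6.66454889e-05, -4.92571163e+01, -4.05782517e-01, -3.13395560e+01,
       -6.42432296e-02,  3.95049923e-02,  9.58737337e-05]), 'position': array([ 0.2847385 , -0.58390456,  0.29126775]), 'tool_rot': array([-3.05944604e+00, -7.06421328e-01,  7.33683145e-04]), 'ft_force': array([-0.45358358, -0.39007654, -0.39975149]), 'torque': array([0.02875494, 0.02569144, 0.06247884]), 'grip_force': 0.0, 'grip_width': 1.003172307113809}
```

View pics/top0.png

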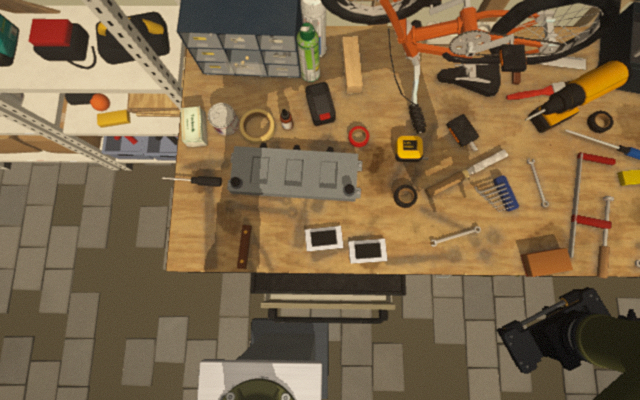

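View pics/side0.png

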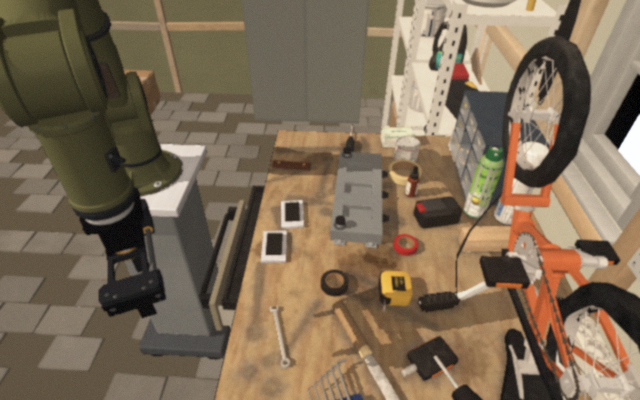

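The top view shows two covers (about (323,238) and (367,251)), the box at (295,172), the stop at (245,246), caps near (236,184) and (348,189), screwdriver at (205,181), tape at (404,195) and wrench at (455,235).

```bash
cat > h.py <<'E'
import numpy as np, cv2
from scipy.spatial.transform import Rotation as R
from bench import ctrl
def cam(n,s=None):
    c=ctrl.calibration(n); K=c["K"]
    if n=="wrist":
        s=s or ctrl.get_state(); T=c["tool_from_camera"]; Rt=R.from_rotvec(s["tool_rot"]).as_matrix()
        return K,Rt@T[:3,:3],Rt@T[:3,3]+s["position"]
    return K,R.from_rotvec(c["attitude"]).as_matrix(),c["origin"]
def p2w(C,uv,z):
    K,A,o=C; uv=np.atleast_2d(uv).astype(float)
    d=np.c_[(uv[:,0]-K[0,2])/K[0,0],-(uv[:,1]-K[1,2])/K[1,1],-np.ones(len(uv))]@A.T
    return o+d*((z-o[2])/d[:,2])[:,None]
def w2p(C,P):
    K,A,o=C; q=(np.atleast_2d(P)-o)@A
    return np.c_[K[0,2]+K[0,0]*q[:,0]/-q[:,2],K[1,2]+K[1,1]*q[:,1]/q[:,2]]
def look(n,f,crop=None,scale=1):
    s=ctrl.get_state(); im=ctrl.get_image(n)[:,:,::-1].copy()
    np.savez("pics/"+f+".npz",*cam(n,s)); cv2.imwrite("pics/"+f+"_raw.png",im)
    if crop: x0,y0,x1,y1=crop; im=im[y0:y1,x0:x1]
    cv2.imwrite("pics/"+f+".png",cv2.resize(im,None,fx=scale,fy=scale,interpolation=cv2.INTER_CUBIC))
def load(f):
    d=np.load("pics/"+f+".npz"); return [d[k] for k in d.files]
E
python3 - <<'E'
from h import *
im=cv2.imread("pics/top0.png")[130:290,170:430]
cv2.imwrite("pics/top0c.png",cv2.resize(im,None,fx=3,fy=3,interpolation=cv2.INTER_CUBIC))
E
```

```text
(no output)
```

View pics/top0c.png

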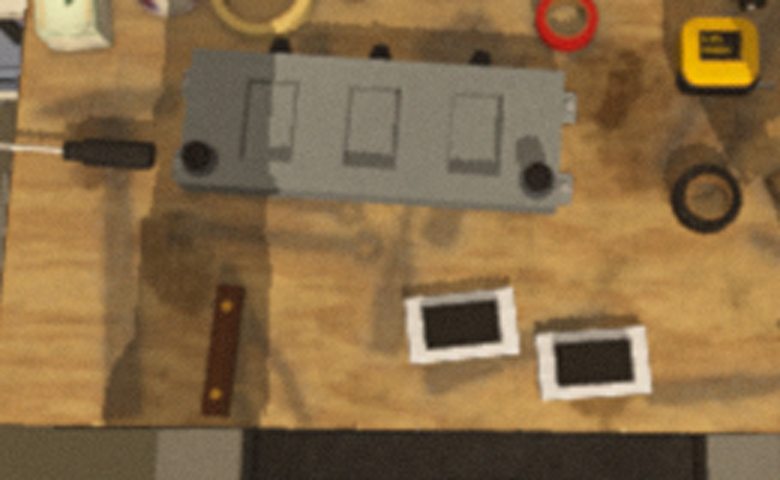

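Enlarged: covers at crop (462,325) and (593,362); opening rims centred near (271,120), (373,127), (475,134); caps (198,156), (538,177); stop from (230,286) to (215,415).

```bash
python3 - <<'E'
from h import *
C=cam("top"); np.set_printoptions(precision=4,suppress=True)
f=lambda pts,z:p2w(C,np.array(pts)/3+[170,130],z)
print("box",f([(192,50),(563,72),(557,212),(178,188)],.036))
print("open",f([(271,120),(373,127),(475,134)],.036))
print("caps",f([(198,156),(538,177)],.062))
print("stop top",f([(217,285),(244,288),(229,416),(203,413)],.014))
a=f([(406,299),(512,288),(518,354),(412,362)],.010);b=f([(536,332),(644,327),(651,391),(543,399)],.010)
for c in(a,b):
  print("cover",c.mean(0),c,[np.linalg.norm(c[i]-c[i-1]) for i in range(4)])
print("tape etc",f([(707,198),(155,155)],.01), "bench edge",f([(100,427),(400,430),(20,150)],0))
E
```

```text
box [[ 0.7258  0.0929  0.036 ]
 [ 0.7068 -0.2549  0.036 ]
 [ 0.5737 -0.2486  0.036 ]
 [ 0.593   0.098   0.036 ]]
open [[ 0.6582  0.0155  0.036 ]
 [ 0.6523 -0.0792  0.036 ]
 [ 0.6464 -0.1735  0.036 ]]
caps [[ 0.6168  0.0746  0.062 ]
 [ 0.6    -0.2299  0.062 ]]
stop top [[0.5068 0.0625 0.014 ]
 [0.5043 0.0375 0.014 ]
 [0.3885 0.0453 0.014 ]
 [0.3909 0.0689 0.014 ]]
cover [ 0.4722 -0.1631  0.01  ] [[ 0.4961 -0.1114  0.01  ]
 [ 0.5072 -0.2088  0.01  ]
 [ 0.4469 -0.2143  0.01  ]
 [ 0.4386 -0.118   0.01  ]] [np.float64(0.05785069798800982), np.float64(0.09802012038867366), np.float64(0.06061515311821009), np.float64(0.0966654832131091)]
cover [ 0.4403 -0.2828  0.01  ] [[ 0.467  -0.2308  0.01  ]
 [ 0.4726 -0.3293  0.01  ]
 [ 0.4149 -0.3343  0.01  ]
 [ 0.4067 -0.2369  0.01  ]] [np.float64(0.06061552780938991), np.float64(0.09866909994432706), np.float64(0.057902897830962266), np.float64(0.09776095577682248)]
tape etc [[ 0.5935 -0.3905  0.01  ]
 [ 0.6305  0.129   0.01  ]] bench edge [[ 0.3775  0.1656  0.    ]
 [ 0.3778 -0.1078  0.    ]
 [ 0.6369  0.262   0.    ]]
```

```bash
cat >> h.py <<'E'
def tool(yaw,tilt=0):
    y=np.radians(yaw); x=np.array([np.cos(y),np.sin(y),0]); z=np.array([0,0,-1.])
    return R.from_matrix(np.c_[x,np.cross(z,x),z])*R.from_euler("y",tilt,degrees=True)
def plan(p,yaw,tilt=0,n=None):
    "rows (tool axes, cm, deg) from the pose as it stands; straight line"
    s=ctrl.get_state(); r0=R.from_rotvec(s["tool_rot"]); p0=s["position"]
    dr=(r0.inv()*tool(yaw,tilt)).as_rotvec(); d=np.array(p)-p0
    n=n or int(max(1,np.ceil(np.linalg.norm(d)/.06),np.ceil(np.degrees(np.linalg.norm(dr))/10.)))
    for i in range(n):
        r=r0*R.from_rotvec(dr*i/n); print(np.round(r.inv().apply(d/n)*100,2).tolist(),np.round(np.degrees(dr/n),2).tolist())
    print("n",n)
def st():
    s=ctrl.get_state(); r=R.from_rotvec(s["tool_rot"]).as_matrix()
    print("t",round(s["time"],2),"pos",s["position"].round(4),"yaw",np.degrees(np.arctan2(r[1,0],r[0,0])).round(1),"z",r[:,2].round(3),"F",s["ft_force"].round(1),"w",round(s["grip_width"]*87,1),"gf",round(s["grip_force"],1),"q",s["joint_positions"].round(2))
E
python3 -c "
from h import *
plan([.476,-.198,.25],95.7)"
```

```text
[4.26, -3.29, 0.52] [-0.01, -0.01, -8.71]
[4.71, -2.6, 0.52] [-0.01, -0.01, -8.71]
[5.05, -1.86, 0.52] [-0.01, -0.01, -8.71]
[5.28, -1.07, 0.52] [-0.01, -0.01, -8.71]
[5.38, -0.26, 0.52] [-0.01, -0.01, -8.71]
[5.35, 0.56, 0.52] [-0.01, -0.01, -8.71]
[5.21, 1.36, 0.52] [-0.01, -0.01, -8.71]
[4.94, 2.13, 0.52] [-0.01, -0.01, -8.71]
n 8
```

Call:
{"name": "drive_tool", "arguments": {"motion": [[[4.3,-3.3,0.5],[0,0,-8.7],1],[[4.7,-2.6,0.5],[0,0,-8.7],1],[[5.0,-1.9,0.5],[0,0,-8.7],1],[[5.3,-1.1,0.5],[0,0,-8.7],1],[[5.4,-0.3,0.5],[0,0,-8.7],1],[[5.4,0.6,0.5],[0,0,-8.7],1],[[5.2,1.4,0.5],[0,0,-8.7],1],[[4.9,2.1,0.5],[0,0,-8.7],1],[[0,0,0],[0,0,0],1],[[0,0,0],[0,0,0],1]], "force": 15}}

```text
time: 1.35
position: [0.476, -0.1984, 0.252]
tool_rot: [-2.111, -2.327, 0.001]
ft_force: [-0.5, -0.2, -0.1]
grip_width: 1.0
grip_force: 0.0
```

```bash
python3 -c "
from h import *
st(); look('wrist','w1')"
```

```text
t 1.35 pos [ 0.476  -0.1984  0.252 ] yaw 95.6 z [-0.001 -0.    -1.   ] F [-0.5 -0.2 -0.1] w 87.0 gf 0.0 q [ 0.79  0.08 -0.47  1.82  0.04  1.25  0.41]
```

View pics/w1.png

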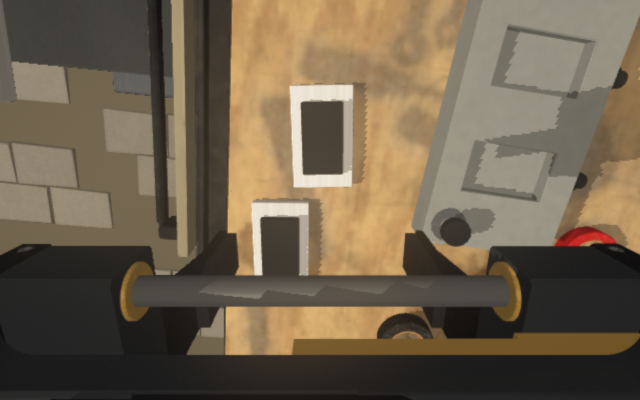

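The wrist view shows cover A's plate corners at (290,86), (352,85), (353,186), (293,188), B just below it, and the box with two openings on the right.

```bash
python3 -c "
from h import *
np.set_printoptions(precision=4,suppress=True)
C=load('w1')
c=p2w(C,[(290,86),(352,85),(353,186),(293,188)],.01);print(c,c.mean(0),[np.linalg.norm(c[i]-c[i-1]) for i in range(4)])
for q in([(510,25),(595,42),(580,97),(492,87)],[(481,141),(555,153),(541,200),(463,190)]):
  o=p2w(C,q,.036);print(o.mean(0),[np.linalg.norm(o[i]-o[i-1]) for i in range(4)])
print(p2w(C,[(455,231)],.062))
"
```

```text
[[ 0.4411 -0.1149  0.01  ]
 [ 0.4989 -0.1083  0.01  ]
 [ 0.5121 -0.2056  0.01  ]
 [ 0.4514 -0.2137  0.01  ]] [ 0.4759 -0.1606  0.01  ] [np.float64(0.09935256875558267), np.float64(0.05815931413201807), np.float64(0.09820599901045923), np.float64(0.06131128942536211)]
[ 0.6572 -0.0756  0.036 ] [np.float64(0.04940953512767928), np.float64(0.07430247240875545), np.float64(0.044310403945708475), np.float64(0.07854985438187805)]
[ 0.6524 -0.1706  0.036 ] [np.float64(0.047386871636803024), np.float64(0.0700897008356276), np.float64(0.04533899404214695), np.float64(0.07621816672514045)]
[[ 0.6019 -0.2245  0.062 ]]
```

```bash
python3 -c "
from h import *
plan([.480,-.1935,.073],97,n=5)"
```

```text
[0.1, 0.1, 3.58] [-0.01, 0.0, -0.3]
[0.1, 0.1, 3.58] [-0.01, 0.0, -0.3]
[0.1, 0.1, 3.58] [-0.01, 0.0, -0.3]
[0.1, 0.1, 3.58] [-0.01, 0.0, -0.3]
[0.1, 0.1, 3.58] [-0.01, 0.0, -0.3]
n 5
```

Call:
{"name": "drive_tool", "arguments": {"motion": [[[0.2,0.2,5.0],[0,0,-0.5],1],[[0.2,0.2,5.0],[0,0,-0.5],1],[[0.1,0.1,5.0],[0,0,-0.5],1],[[0,0,2.0],[0,0,0],1],[[0,0,0.9],[0,0,0],1],[[0,0,0],[0,0,0],0.3],[[0,0,0],[0,0,0],0],[[0,0,0],[0,0,0],0],[[0,0,0],[0,0,0],0],[[0,0,0],[0,0,0],0]], "force": 8}}

```text
time: 2.65
position: [0.4809, -0.193, 0.0741]
tool_rot: [2.079, 2.354, -0.001]
ft_force: [-2.6, -0.9, 5.6]
grip_width: 0.687
grip_force: 8.0
```

```bash
python3 -c "
from h import *
st()"
```

```text
t 2.65 pos [ 0.4809 -0.193   0.0741] yaw 97.1 z [ 0.    -0.001 -1.   ] F [-2.6 -0.9  5.6] w 59.8 gf 8.0 q [ 0.74  0.3  -0.46  1.98  0.17  0.89  0.32]
```

Call:
{"name": "drive_tool", "arguments": {"motion": [[[0,0,-2.0],[0,0,0],-0.5],[[0,0,-4.0],[0,0,0],-0.5],[[0,0,-4.0],[0,0,0],-0.5],[[0,0,-2.0],[0,0,0],-0.5],[[0,0,0],[0,0,0],-0.5],[[0,0,0],[0,0,0],-0.5]]}}

```text
time: 3.4
position: [0.48, -0.1921, 0.1919]
tool_rot: [-2.078, -2.354, 0.001]
ft_force: [0.1, -0.6, -1.1]
grip_width: 0.686
grip_force: 8.0
```

```bash
python3 -c "
from h import *
st(); look('wrist','w2'); look('side','s2',(200,130,420,290),2)
a=cv2.imread('pics/w2.png');b=cv2.imread('pics/s2.png')
cv2.imwrite('pics/c2.png',cv2.vconcat([cv2.resize(a,(440,275)),b]))"
```

```text
t 3.4 pos [ 0.48   -0.1921  0.1919] yaw 97.1 z [-0.002  0.001 -1.   ] F [ 0.1 -0.6 -1.1] w 59.7 gf 8.0 q [ 0.78  0.15 -0.48  1.89  0.07  1.13  0.39]
```

View pics/c2.png

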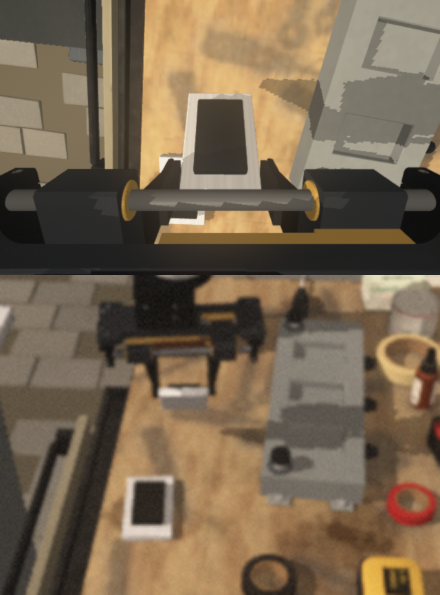

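Call:
{"name": "drive_tool", "arguments": {"motion": [[[0,0,4.0],[0,0,0],-0.5],[[0,0,4.0],[0,0,0],-0.5],[[0,0,2.5],[0,0,0],-0.5],[[0,0,1.0],[0,0,0],-0.5],[[0,0,0.25],[0,0,0],-0.5],[[0,0,0],[0,0,0],1],[[0,0,0],[0,0,0],1],[[0,0,0.2],[0,0,0],1],[[0,0,0],[0,0,0],1],[[0,0,0],[0,0,0],1]]}}

```text
time: 4.75
position: [0.4808, -0.1925, 0.0738]
tool_rot: [2.08, 2.355, -0.0]
ft_force: [-0.6, -0.7, -0.6]
grip_width: 0.993
grip_force: 0.0
```

```bash
python3 -c "
from h import *
st()"
```

```text
t 4.75 pos [ 0.4808 -0.1925  0.0738] yaw 97.1 z [ 0. -0. -1.] F [-0.6 -0.7 -0.6] w 86.4 gf 0.0 q [ 0.74  0.3  -0.46  1.98  0.17  0.89  0.32]
```

Call:
{"name": "drive_tool", "arguments": {"motion": [[[0,0,0.2],[0,0,0],1],[[0,0,0.0],[0,0,0],1],[[0,0,0.0],[0,0,0],1]]}}

```text
time: 5.12
position: [0.4807, -0.1924, 0.0717]
tool_rot: [-2.08, -2.355, 0.0]
ft_force: [-0.4, -0.4, -0.1]
grip_width: 0.995
grip_force: 0.0
```

Call:
{"name": "drive_tool", "arguments": {"motion": [[[0,0,0],[0,0,0],-0.5],[[0,0,0],[0,0,0],-0.5],[[0,0,0],[0,0,0],-0.5],[[0,0,0],[0,0,0],-0.5],[[0,0,0],[0,0,0],-0.5]]}}

```text
time: 5.75
position: [0.4806, -0.1925, 0.0717]
tool_rot: [-2.079, -2.355, 0.001]
ft_force: [-1.4, -0.7, 0.0]
grip_width: 0.687
grip_force: 8.0
```

```bash
python3 -c "
from h import *
st()
n=np.array([-np.sin(np.radians(-3.2)),np.cos(np.radians(-3.2)),0])
P=np.array([.455,.0405,0])-.006*n   # pivot, bottom corner of the edge
for ph,t in((30,-30),(60,-30),(90,-30),(115,-30)):
  a=np.radians(ph); g=P+.083*(-np.cos(a)*n+np.array([0,0,np.sin(a)]))+.005*(np.sin(a)*n+np.cos(a)*np.array([0,0,1]))
  tcp=g-.068*tool(86.8,t).as_matrix()[:,2]; print(ph,g.round(4),tcp.round(4))
"
```

```text
t 5.75 pos [ 0.4806 -0.1925  0.0717] yaw 97.1 z [-0. -0. -1.] F [-1.4 -0.7  0. ] w 59.8 gf 8.0 q [ 0.74  0.31 -0.46  1.99  0.17  0.89  0.31]
30 [ 0.4508 -0.0348  0.0458] [ 0.4527 -0.0008  0.1047]
60 [ 0.4526 -0.0026  0.0744] [0.4545 0.0313 0.1333]
90 [0.4549 0.0395 0.083 ] [0.4568 0.0734 0.1419]
115 [0.4569 0.0741 0.0731] [0.4588 0.108  0.132 ]
```

Call:
{"name": "drive_tool", "arguments": {"motion": [[[0,0,-2.0],[0,0,0],-0.5],[[0,0,-5.0],[0,0,0],-0.5],[[0,0,-3.0],[0,0,0],-0.5],[[0,0,0],[0,0,0],-0.5]]}}

```text
time: 6.25
position: [0.4822, -0.1929, 0.1739]
tool_rot: [2.076, 2.351, 0.002]
ft_force: [-0.0, -1.2, -2.8]
grip_width: 0.686
grip_force: 8.0
```

```bash
python3 -c "
from h import *
st()
plan([.452,-.025,.135],86.8,-30,n=8)
"
```

```text
t 6.25 pos [ 0.4822 -0.1929  0.1739] yaw 97.1 z [ 0.005 -0.003 -1.   ] F [-0.  -1.2 -2.8] w 59.7 gf 8.0 q [ 0.78  0.17 -0.49  1.91  0.09  1.09  0.38]
[2.13, -0.12, 0.48] [0.37, -3.72, 1.25]
[2.15, -0.16, 0.34] [0.37, -3.72, 1.25]
[2.17, -0.21, 0.2] [0.37, -3.72, 1.25]
[2.17, -0.25, 0.06] [0.37, -3.72, 1.25]
[2.17, -0.3, -0.08] [0.37, -3.72, 1.25]
[2.15, -0.35, -0.21] [0.37, -3.72, 1.25]
[2.12, -0.4, -0.35] [0.37, -3.72, 1.25]
[2.09, -0.45, -0.48] [0.37, -3.72, 1.25]
n 8
```

Call:
{"name": "drive_tool", "arguments": {"motion": [[[2.1,-0.1,0.5],[0.4,-3.7,1.2],-0.5],[[2.1,-0.2,0.3],[0.4,-3.7,1.2],-0.5],[[2.2,-0.2,0.2],[0.4,-3.7,1.2],-0.5],[[2.2,-0.3,0.1],[0.4,-3.7,1.2],-0.5],[[2.2,-0.3,-0.1],[0.4,-3.7,1.2],-0.5],[[2.2,-0.3,-0.2],[0.4,-3.7,1.2],-0.5],[[2.1,-0.4,-0.3],[0.4,-3.7,1.2],-0.5],[[2.1,-0.5,-0.5],[0.4,-3.8,1.2],-0.5],[[0,0,0],[0,0,0],-0.5],[[0,0,0],[0,0,0],-0.5]]}}

```text
time: 7.5
position: [0.4487, -0.025, 0.1321]
tool_rot: [1.984, 1.892, -0.541]
ft_force: [1.0, -0.4, -1.8]
grip_width: 0.683
grip_force: 8.0
```

```bash
python3 -c "
from h import *
st()
look('wrist','w3'); look('side','s3',(200,100,420,260),2)
a=cv2.imread('pics/w3.png');b=cv2.imread('pics/s3.png')
cv2.imwrite('pics/c3.png',cv2.vconcat([cv2.resize(a,(440,275)),b]))"
```

```text
t 7.5 pos [ 0.4487 -0.025   0.1321] yaw 87.5 z [-0.036 -0.496 -0.868] F [ 1.  -0.4 -1.8] w 59.4 gf 8.0 q [ 0.31  0.22 -0.67  2.06  0.64  1.23 -0.73]
```

View pics/c3.png

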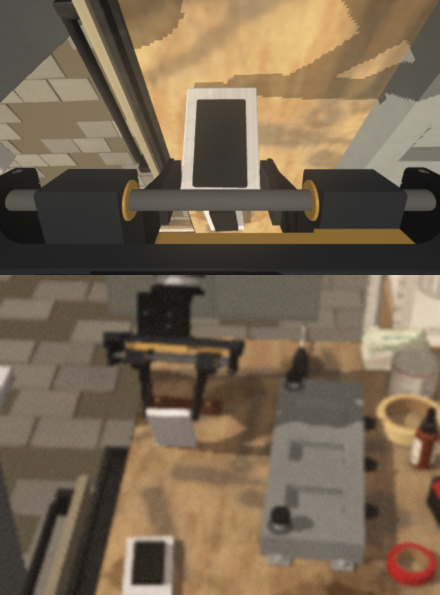

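Call:
{"name": "drive_tool", "arguments": {"motion": [[[-0.25,0,-0.45],[0,0,0],-0.5],[[2.4,0.3,-1.4],[0,0,0],-0.5],[[2.4,0.3,-1.4],[0,0,0],-0.5],[[1.05,0.1,-1.0],[0,0,0],-0.5],[[1.05,0,-1.0],[0,0,0],-0.5],[[1.05,0,-1.0],[0,0,0],-0.5],[[0,0,0],[0,0,0],-0.5]]}}

```text
time: 8.48
position: [0.4615, 0.0744, 0.1491]
tool_rot: [1.982, 1.893, -0.537]
ft_force: [-0.5, -0.6, -2.0]
grip_width: 0.68
grip_force: 8.0
```

Call:
{"name": "drive_tool", "arguments": {"motion": [[[0.9,0,-0.25],[0,0,0],-0.5],[[0.9,0,-0.25],[0,0,0],-0.5],[[0.9,0,-0.2],[0,0,0],-0.5],[[0.9,0,-0.2],[0,0,0],-0.5],[[0,0,0],[0,0,0],-0.5]]}}

```text
time: 9.1
position: [0.4637, 0.1097, 0.1405]
tool_rot: [1.981, 1.889, -0.538]
ft_force: [-0.6, 1.0, 9.1]
grip_width: 0.67
grip_force: 8.0
```

```bash
python3 -c "
from h import *
st()
look('wrist','w4'); look('side','s4',(200,100,420,260),2)
a=cv2.imread('pics/w4.png');b=cv2.imread('pics/s4.png')
cv2.imwrite('pics/c4.png',cv2.vconcat([cv2.resize(a,(440,275)),b]))"
```

```text
t 9.1 pos [0.4637 0.1097 0.1405] yaw 87.4 z [-0.032 -0.498 -0.867] F [-0.6  1.   9.1] w 58.3 gf 8.0 q [ 0.1   0.36 -0.74  1.91  0.64  1.4  -0.96]
```

View pics/c4.png

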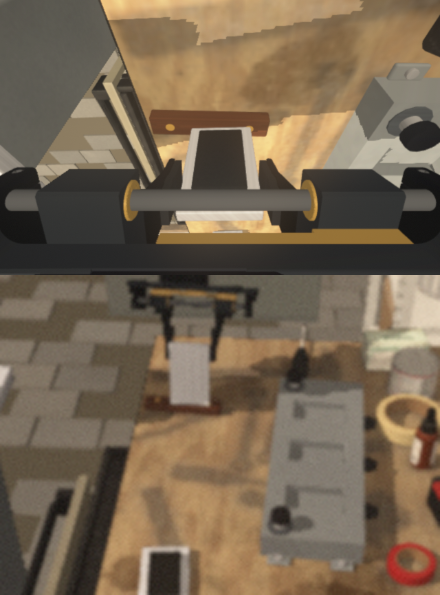

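The wrist view shows the plate spigot-side up towards me, its lower edge at the stop (about (222,127) in the half-size view); my figures put it about 20° past upright.

Call:
{"name": "drive_tool", "arguments": {"motion": [[[0,0,0],[0,0,0],-0.5],[[-0.5,0,-0.9],[0,0,0],-0.5],[[-1.0,0,-1.7],[0,0,0],-0.5],[[-1.0,0,-1.7],[0,0,0],-0.5],[[1.7,0,-1.0],[0,-5,0],-0.5],[[1.7,0,-1.0],[0,-5,0],-0.5],[[1.5,0,-1.0],[0,-5,0],-0.5],[[0,0,0],[0,0,0],-0.5],[[0,0,0],[0,0,0],-0.5]], "force": 25}}

```text
time: 10.32
position: [0.4666, 0.1653, 0.1859]
tool_rot: [1.813, 1.73, -0.757]
ft_force: [-0.7, -1.4, -2.5]
grip_width: 0.558
grip_force: 28.9
```

```bash
python3 -c "
from h import *
st()
look('wrist','w5'); look('side','s5',(200,100,420,260),2)
a=cv2.imread('pics/w5.png');b=cv2.imread('pics/s5.png')
cv2.imwrite('pics/c5.png',cv2.vconcat([cv2.resize(a,(440,275)),b]))"
```

```text
t 10.32 pos [0.4666 0.1653 0.1859] yaw 87.6 z [-0.043 -0.703 -0.71 ] F [-0.7 -1.4 -2.5] w 48.6 gf 28.9 q [-0.13  0.51 -0.73  1.74  0.75  1.74 -1.1 ]
```

View pics/c5.png

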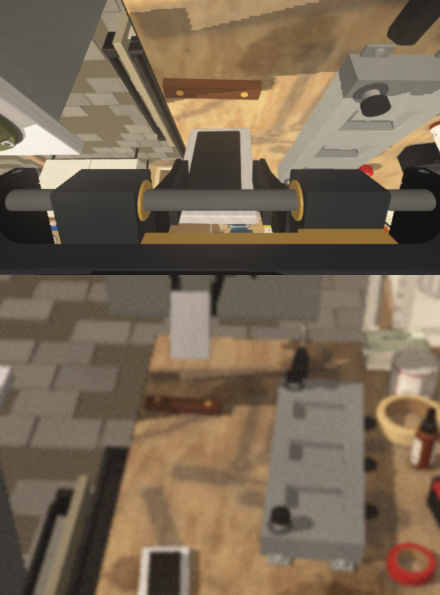

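```bash
python3 -c "
import cv2
a=cv2.imread('pics/w5_raw.png')[150:360,170:470]
cv2.imwrite('pics/w5z.png',cv2.resize(a,None,fx=2.6,fy=2.6,interpolation=cv2.INTER_CUBIC))"
```

```text
(no output)
```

View pics/w5z.png

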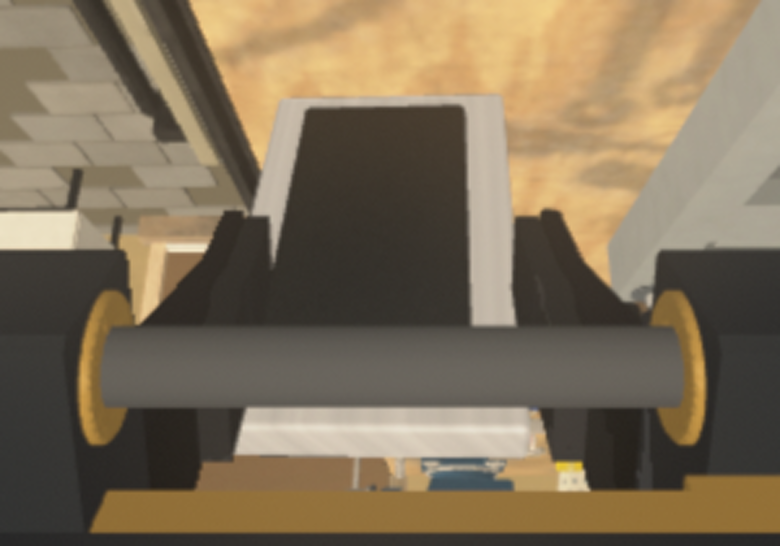

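The plate hangs nearly upright. The left finger is against the spigot's side and the right one against the plate edge, so it is gripped about 5 mm off centre. I'll set it down and lay it over.

Call:
{"name": "drive_tool", "arguments": {"motion": [[[1.4,0,1.4],[0,0,0],-0.5],[[1.4,0,1.4],[0,0,0],-0.5],[[1.0,0,1.0],[0,0,0],-0.5],[[0.5,0,0.5],[0,0,0],-0.5],[[0,0,0],[0,0,0],-0.5]]}}

```text
time: 11.05
position: [0.4654, 0.166, 0.1237]
tool_rot: [1.811, 1.731, -0.76]
ft_force: [0.6, 1.3, -3.0]
grip_width: 0.559
grip_force: 28.9
```

```bash
python3 -c "
from h import *
st()"
```

```text
t 11.05 pos [0.4654 0.166  0.1237] yaw 87.8 z [-0.044 -0.704 -0.709] F [ 0.6  1.3 -3. ] w 48.6 gf 28.9 q [-0.15  0.59 -0.7   1.77  0.78  1.67 -1.18]
```

Call:
{"name": "drive_tool", "arguments": {"motion": [[[0.35,0,0.35],[0,0,0],-0.5],[[0.35,0,0.35],[0,0,0],-0.5],[[0,0,0],[0,0,0],-0.5]]}}

```text
time: 11.42
position: [0.4655, 0.166, 0.1143]
tool_rot: [1.811, 1.73, -0.759]
ft_force: [0.8, 0.4, -1.6]
grip_width: 0.559
grip_force: 28.9
```

Call:
{"name": "drive_tool", "arguments": {"motion": [[[0.35,0,0.35],[0,0,0],-0.5],[[0,0,0],[0,0,0],-0.5]]}}

```text
time: 11.68
position: [0.4654, 0.166, 0.1092]
tool_rot: [1.811, 1.73, -0.759]
ft_force: [-0.6, 0.9, -2.1]
grip_width: 0.553
grip_force: 28.9
```

Call:
{"name": "drive_tool", "arguments": {"motion": [[[0.35,0,0.35],[0,0,0],-0.5],[[0,0,0],[0,0,0],-0.5]]}}

```text
time: 11.92
position: [0.4658, 0.1675, 0.1064]
tool_rot: [1.811, 1.73, -0.756]
ft_force: [-0.2, 5.7, 7.5]
grip_width: 0.559
grip_force: 27.1
```

```bash
python3 -c "
from h import *
st()
plan([.4655,.164,.0906],87.6,-15,n=6)
"
```

```text
t 11.93 pos [0.4658 0.1675 0.1064] yaw 87.7 z [-0.041 -0.704 -0.709] F [-0.2  5.7  7.5] w 48.6 gf 27.1 q [-0.16  0.62 -0.69  1.77  0.8   1.65 -1.2 ]
[0.14, 0.0, 0.23] [-0.11, 4.97, -0.02]
[0.12, -0.0, 0.24] [-0.11, 4.97, -0.02]
[0.1, -0.0, 0.25] [-0.11, 4.97, -0.02]
[0.08, -0.0, 0.26] [-0.11, 4.97, -0.02]
[0.06, -0.0, 0.26] [-0.11, 4.97, -0.02]
[0.03, -0.0, 0.27] [-0.11, 4.97, -0.02]
n 6
```

Call:
{"name": "drive_tool", "arguments": {"motion": [[[0,0,0],[0,0,0],-0.5],[[0.15,0,0.1],[0,5,0],-0.5],[[0.1,0,0.2],[0,5,0],-0.5],[[0.1,0,0.3],[0,5,0],-0.5]], "force": 10}}

```text
time: 12.42
position: [0.4658, 0.168, 0.0996]
tool_rot: [1.984, 1.895, -0.531]
ft_force: [-1.8, 9.1, 10.9]
grip_width: 0.487
grip_force: 14.2
```

Call:
{"name": "drive_tool", "arguments": {"motion": [[[0.1,0,0.3],[0,5,0],-0.5],[[0.1,0,0.3],[0,5,0],-0.5],[[0,0,0.3],[0,5,0],-0.5],[[0,0,0],[0,0,0],-0.5]]}}

```text
time: 12.92
position: [0.4663, 0.1624, 0.0898]
tool_rot: [2.143, 2.035, -0.287]
ft_force: [-0.0, 1.6, 0.5]
grip_width: 0.261
grip_force: 0.8
```

```bash
python3 -c "
from h import *
st()
look('wrist','w6'); look('side','s6',(200,100,420,260),2)
a=cv2.imread('pics/w6.png');b=cv2.imread('pics/s6.png')
cv2.imwrite('pics/c6.png',cv2.vconcat([cv2.resize(a,(440,275)),b]))"
```

```text
t 12.93 pos [0.4663 0.1624 0.0898] yaw 87.1 z [-0.021 -0.255 -0.967] F [-0.   1.6  0.5] w 22.7 gf 0.8 q [ 0.22  0.41 -0.85  1.94  0.55  1.16 -0.95]
```

View pics/c6.png

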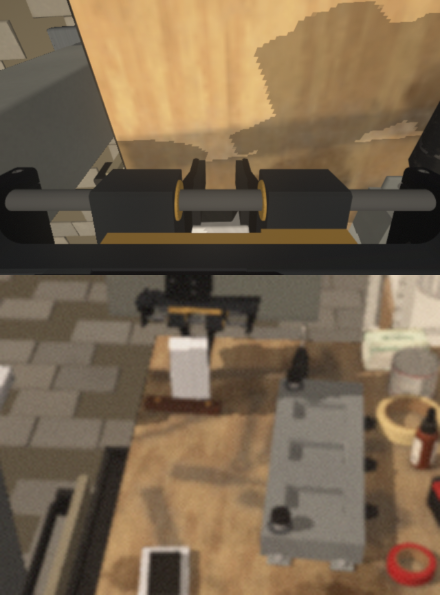

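The grip has let go. The plate now stands upright behind the stop, with the fingers on its spigot side. I'll back off along the tool axis and see which way it goes.

Call:
{"name": "drive_tool", "arguments": {"motion": [[[0.5,0,-2],[0,0,0],-0.7],[[0.5,0,-5],[0,2,0],-0.7],[[0,0,-5],[0,4,0],-0.7],[[0,0,-2],[0,4,0],-0.7],[[0,0,0],[0,5,0],-1],[[0,0,0],[0,0,0],-1]]}}

```text
time: 13.78
position: [0.4685, 0.204, 0.2229]
tool_rot: [-2.272, -2.157, 0.011]
ft_force: [0.0, -1.1, -0.3]
grip_width: 0.031
grip_force: 0.0
```

```bash
python3 -c "
from h import *
st()
look('wrist','w7'); look('side','s7',(200,100,420,260),2);look('top','t7')
a=cv2.imread('pics/w7.png');b=cv2.imread('pics/s7.png');t=cv2.imread('pics/t7.png')[180:290,190:410]
cv2.imwrite('pics/c7.png',cv2.hconcat([cv2.vconcat([cv2.resize(a,(440,275)),b])[:595],cv2.resize(cv2.vconcat([t,t[:38]*0]),(340,229*1))[:0] if 0 else cv2.copyMakeBorder(cv2.resize(t,(340,170)),0,425,0,0,0)]))"
```

```text
t 13.78 pos [0.4685 0.204  0.2229] yaw 87.0 z [-0.011  0.001 -1.   ] F [ 0.  -1.1 -0.3] w 2.7 gf 0.0 q [ 0.45  0.18 -0.98  1.85  0.15  1.21 -0.63]
```

View pics/c7.png

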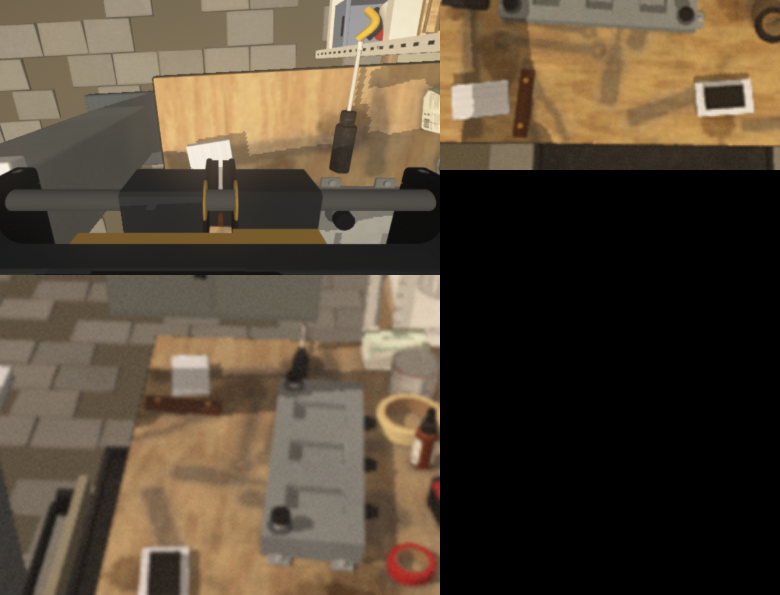

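The cover has turned over and lies face up behind the stop, with its top-view centre at about (216,244).

```bash
cat >> h.py <<'E'
def plate(im,C,z,roi,th=45):
    "low-saturation bright quad inside roi -> centre, yaw of long side, size"
    h=cv2.cvtColor(im,cv2.COLOR_BGR2HSV); m=((h[:,:,1]<th)&(h[:,:,2]>110)).astype(np.uint8)
    k=np.zeros_like(m); x0,y0,x1,y1=roi; k[y0:y1,x0:x1]=1; m=cv2.morphologyEx(m*k,cv2.MORPH_CLOSE,np.ones((5,5)))
    cs,_=cv2.findContours(m,cv2.RETR_EXTERNAL,cv2.CHAIN_APPROX_NONE); c=max(cs,key=cv2.contourArea)[:,0]
    w=p2w(C,c,z)[:,:2]; r=cv2.minAreaRect((w*1000).astype(np.float32))
    (cx,cy),(a,b),an=r; an=an if a>b else an+90
    print("centre",round(cx/1000,4),round(cy/1000,4),"size",round(max(a,b),1),round(min(a,b),1),"yaw",round(an%180,1),"px",c.min(0),c.max(0))
E
python3 -c "
from h import *
C=load('t7'); im=cv2.imread('pics/t7_raw.png')
for th in(45,60): plate(im,C,.018,(190,225,240,262),th)
print(im[244,196:236,:].tolist()[::3])
"
```

```text
centre 0.4528 0.1313 size 97.2 58.3 yaw 96.0 px [198 233] [234 256]
centre 0.4531 0.131 size 98.1 60.4 yaw 95.2 px [198 232] [234 256]
[[96, 157, 198], [192, 212, 226], [190, 209, 223], [191, 212, 223], [189, 208, 223], [169, 189, 205], [133, 148, 162], [136, 154, 165], [138, 155, 167], [137, 153, 164], [130, 147, 159], [135, 150, 163], [136, 146, 161], [67, 98, 124]]
```

```bash
python3 -c "
from h import *
plan([.455,.09,.21],95.5)"
```

```text
[-5.79, -0.36, 0.6] [-0.34, -0.07, -4.15]
[-5.75, -0.79, 0.6] [-0.34, -0.07, -4.15]
n 2
```

Call:
{"name": "drive_tool", "arguments": {"motion": [[[-5.8,-0.4,0.6],[-0.3,0,-4.2],1],[[-5.8,-0.8,0.6],[-0.3,0,-4.2],1],[[0,0,0],[0,0,0],1],[[0,0,0],[0,0,0],1],[[0,0,0],[0,0,0],1]], "force": 20}}

```text
time: 14.55
position: [0.455, 0.0909, 0.2101]
tool_rot: [-2.106, -2.327, -0.005]
ft_force: [-0.0, 0.3, -0.3]
grip_width: 0.492
grip_force: 0.0
```

```bash
python3 -c "
from h import *
st(); look('wrist','w8'); C=load('w8'); im=cv2.imread('pics/w8_raw.png')
print(w2p(C,[[.453,.131,.018]]))
for th in(45,60): plate(im,C,.018,(220,60,420,240),th)
"
```

```text
t 14.55 pos [0.455  0.0909 0.2101] yaw 95.7 z [-0.     0.005 -1.   ] F [-0.   0.3 -0.3] w 42.8 gf 0.0 q [ 0.69  0.02 -0.93  1.97  0.02  1.15 -0.16]
[[320.21543671 144.19253645]]
centre 0.4554 0.134 size 99.1 59.2 yaw 96.8 px [286  78] [359 197]
centre 0.4552 0.1342 size 99.2 59.9 yaw 96.6 px [285  78] [360 197]
```

```bash
python3 -c "
from h import *
plan([.4553,.1341,.0755],96.7,n=4)"
```

```text
[1.06, 0.11, 3.37] [0.0, -0.06, -0.25]
[1.07, 0.12, 3.37] [0.0, -0.06, -0.25]
[1.07, 0.12, 3.37] [0.0, -0.06, -0.25]
[1.07, 0.13, 3.37] [0.0, -0.06, -0.25]
n 4
```

Call:
{"name": "drive_tool", "arguments": {"motion": [[[1.4,0.1,0],[0,0,-0.3],1],[[1.4,0.2,0],[0,0,-0.3],1],[[1.5,0.2,1],[0,0,-0.3],1],[[0,0,4.0],[0,0,0],1],[[0,0,4.0],[0,0,0],1],[[0,0,3.0],[0,0,0],1],[[0,0,1.5],[0,0,0],1],[[0,0,0],[0,0,0],1],[[0,0,0],[0,0,0],1]]}}

```text
time: 15.72
position: [0.4565, 0.1332, 0.0762]
tool_rot: [-2.092, -2.341, -0.007]
ft_force: [-0.8, -0.0, -0.2]
grip_width: 1.005
grip_force: 0.0
```

Call:
{"name": "drive_tool", "arguments": {"motion": [[[0,0,0],[0,0,0],0],[[0,0,0],[0,0,0],0],[[0,0,0],[0,0,0],0],[[0,0,0],[0,0,0],0],[[0,0,0],[0,0,0],0],[[0,0,0],[0,0,0],0]], "force": 20}}

```text
time: 16.48
position: [0.4554, 0.1325, 0.0752]
tool_rot: [-2.092, -2.34, -0.003]
ft_force: [-1.9, -1.3, 5.5]
grip_width: 0.686
grip_force: 20.0
```

Call:
{"name": "drive_tool", "arguments": {"motion": [[[0,0,-1],[0,0,0],-0.5],[[0,0,-4],[0,0,0],-0.5],[[0,0,-5],[0,0,0],-0.5],[[0,0,-3],[0,0,0],-0.5],[[0,0,0],[0,0,0],-0.5]]}}

```text
time: 17.1
position: [0.4572, 0.1327, 0.2075]
tool_rot: [2.092, 2.34, 0.01]
ft_force: [-0.2, 0.3, -1.4]
grip_width: 0.685
grip_force: 20.0
```

```bash
python3 -c "
from h import *
st()
plan([.755,-.125,.20],176.8,n=10)"
```

```text
t 17.1 pos [0.4572 0.1327 0.2075] yaw 96.4 z [ 0.006  0.003 -1.   ] F [-0.2  0.3 -1.4] w 59.6 gf 20.0 q [ 0.65  0.07 -1.01  1.95  0.07  1.14 -0.27]
[-2.89, 2.67, 0.08] [0.04, 0.01, -8.04]
[-3.24, 2.24, 0.08] [0.04, 0.01, -8.04]
[-3.52, 1.77, 0.08] [0.04, 0.01, -8.04]
[-3.73, 1.26, 0.08] [0.04, 0.01, -8.04]
[-3.87, 0.72, 0.08] [0.04, 0.01, -8.04]
[-3.93, 0.17, 0.07] [0.04, 0.01, -8.04]
[-3.92, -0.38, 0.07] [0.04, 0.01, -8.04]
[-3.83, -0.92, 0.07] [0.04, 0.01, -8.04]
[-3.66, -1.45, 0.07] [0.04, 0.01, -8.04]
[-3.42, -1.95, 0.07] [0.04, 0.01, -8.04]
n 10
```

Call:
{"name": "drive_tool", "arguments": {"motion": [[[-2.9,2.7,0.1],[0,0,-8],-0.5],[[-3.2,2.2,0.1],[0,0,-8],-0.5],[[-3.5,1.8,0.1],[0,0,-8],-0.5],[[-3.7,1.3,0.1],[0,0,-8],-0.5],[[-3.9,0.7,0.1],[0,0,-8],-0.5],[[-3.9,0.2,0.1],[0,0,-8],-0.5],[[-3.9,-0.4,0.1],[0,0,-8],-0.5],[[-3.8,-0.9,0.1],[0,0,-8],-0.5],[[-3.7,-1.5,0],[0,0,-8],-0.5],[[-3.4,-2.0,0],[0,0,-8.4],-0.5],[[0,0,0],[0,0,0],-0.5],[[0,0,0],[0,0,0],-0.5]]}}

```text
time: 18.6
position: [0.7515, -0.1249, 0.1939]
tool_rot: [-0.087, -3.137, -0.008]
ft_force: [0.1, 0.0, -2.2]
grip_width: 0.685
grip_force: 20.0
```

```bash
python3 -c "
from h import *
st(); look('wrist','w9',(120,0,520,300),2)"
```

```text
t 18.6 pos [ 0.7515 -0.1249  0.1939] yaw 176.8 z [-0.003  0.005 -1.   ] F [ 0.1  0.  -2.2] w 59.6 gf 20.0 q [ 0.67  0.8  -0.94  1.21  0.62  1.43  1.31]
```

View pics/w9.png

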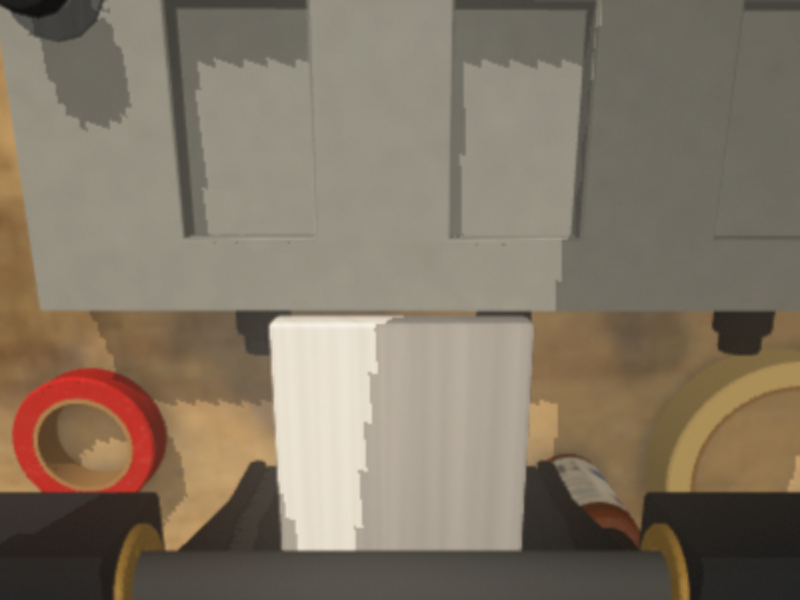

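The held cover's end spans (272..532, row ~325 of the crop). The rear rims of openings 2 and 1 run (185..315, 238) and (449..578, 238).

```bash
python3 -c "
from h import *
np.set_printoptions(precision=4,suppress=True)
C=load('w9'); f=lambda q,z:p2w(C,np.array(q)/2+[120,0],z)
th=np.radians(-3.2); bx=np.array([np.cos(th),np.sin(th),0])
for q in([(185,238),(315,237)],[(449,238),(578,238)]):
  o=f(q,.036); m=o.mean(0); print(o,np.linalg.norm(o[0]-o[1]),'dir',np.degrees(np.arctan2(*(o[1]-o[0])[:2])), 'centre',m-.0385*bx)
e=f([(42,308),(560,310)],.036);print('box rear edge dir',np.degrees(np.arctan2(*(e[1]-e[0])[:2])),e, 'openings should be 65mm in front', e.mean(0)-.065*bx)
p=f([(274,326),(530,325)],.1939-.0572);print('plate end',p,np.linalg.norm(p[0]-p[1]))
tcp=np.array([.7515,-.1249,.1939]);print((p.mean(0)-tcp)@tool(176.8).as_matrix())
"
```

```text
[[ 0.688  -0.1963  0.036 ]
 [ 0.6902 -0.1495  0.036 ]] 0.04686036713412132 dir 2.6925341644351195 centre [ 0.6507 -0.1707  0.036 ]
[[ 0.6932 -0.1012  0.036 ]
 [ 0.6958 -0.0546  0.036 ]] 0.046698260266896656 dir 3.1244116441372527 centre [ 0.656  -0.0757  0.036 ]
box rear edge dir 3.383098250911015 [[ 0.7104 -0.2528  0.036 ]
 [ 0.7217 -0.0607  0.036 ]] openings should be 65mm in front [ 0.6512 -0.1531  0.036 ]
plate end [[ 0.7028 -0.1482  0.1367]
 [ 0.7058 -0.0909  0.1367]] 0.05741974319007251
[0.0474 0.0027 0.0572]
```

```bash
python3 -c "
from h import *
plan([.6535,-.077,.135],176.8,n=4)"
```

```text
[2.51, 1.04, 1.51] [0.07, -0.04, 0.02]
[2.51, 1.04, 1.5] [0.07, -0.04, 0.02]
[2.51, 1.04, 1.5] [0.07, -0.04, 0.02]
[2.51, 1.04, 1.5] [0.07, -0.04, 0.02]
n 4
```

Call:
{"name": "drive_tool", "arguments": {"motion": [[[2.5,1.0,1.5],[0.1,0,0],-0.5],[[2.5,1.0,1.5],[0.1,0,0],-0.5],[[2.5,1.1,1.5],[0.1,0,0],-0.5],[[2.5,1.1,1.5],[0,0,0],-0.5],[[0,0,0],[0,0,0],-0.5],[[0,0,0],[0,0,0],-0.5],[[0,0,0],[0,0,0],-0.5]]}}

```text
time: 19.52
position: [0.6556, -0.0789, 0.1369]
tool_rot: [0.089, 3.139, -0.003]
ft_force: [1.5, 0.2, -2.0]
grip_width: 0.685
grip_force: 20.0
```

```bash
python3 -c "
from h import *
st();plan([.6535,-.077,.118],176.8,n=2); look('wrist','w10')"
```

```text
t 19.52 pos [ 0.6556 -0.0789  0.1369] yaw 176.8 z [ 0.001 -0.002 -1.   ] F [ 1.5  0.2 -2. ] w 59.6 gf 20.0 q [ 0.79  0.67 -1.    1.57  0.59  1.23  1.2 ]
[0.11, 0.09, 0.94] [-0.05, 0.03, -0.02]
[0.11, 0.09, 0.94] [-0.05, 0.03, -0.02]
n 2
```

Call:
{"name": "drive_tool", "arguments": {"motion": [[[0.1,0.1,0.9],[0,0,0],-0.5],[[0.1,0.1,0.9],[0,0,0],-0.5],[[0,0,0],[0,0,0],-0.5],[[0,0,0],[0,0,0],-0.5]]}}

```text
time: 20.08
position: [0.6528, -0.0764, 0.118]
tool_rot: [-0.087, -3.14, 0.002]
ft_force: [-0.3, 0.0, -1.0]
grip_width: 0.684
grip_force: 20.0
```

Call:
{"name": "drive_tool", "arguments": {"motion": [[[0,0,0.3],[0,0,0],-0.5],[[0,0,0.3],[0,0,0],-0.5],[[0,0,0],[0,0,0],-0.5]]}}

```text
time: 20.45
position: [0.6526, -0.0765, 0.1118]
tool_rot: [-0.087, -3.139, 0.003]
ft_force: [0.1, -0.4, -1.2]
grip_width: 0.685
grip_force: 20.0
```

Call:
{"name": "drive_tool", "arguments": {"motion": [[[0,0,0.3],[0,0,0],-0.5],[[0,0,0.0],[0,0,0],-0.5]]}}

```text
time: 20.7
position: [0.6527, -0.0765, 0.1088]
tool_rot: [-0.087, -3.139, 0.002]
ft_force: [-0.4, -0.7, -1.0]
grip_width: 0.685
grip_force: 20.0
```

Call:
{"name": "drive_tool", "arguments": {"motion": [[[0,0,0.3],[0,0,0],-0.5],[[0,0,0.0],[0,0,0],-0.5]]}}

```text
time: 20.95
position: [0.653, -0.0764, 0.1063]
tool_rot: [-0.087, -3.14, 0.002]
ft_force: [-0.4, -0.5, -0.4]
grip_width: 0.685
grip_force: 20.8
```

Call:
{"name": "drive_tool", "arguments": {"motion": [[[0,0,0.3],[0,0,0],-0.5],[[0,0,0.0],[0,0,0],-0.5]]}}

```text
time: 21.2
position: [0.6531, -0.0763, 0.1062]
tool_rot: [-0.087, -3.14, 0.004]
ft_force: [-6.5, -1.2, 16.3]
grip_width: 0.689
grip_force: 29.6
```

Call:
{"name": "drive_tool", "arguments": {"motion": [[[0,0,0.2],[0,0,0],-0.5],[[0,0,0.0],[0,0,0],-0.5]]}}

```text
time: 21.45
position: [0.6532, -0.0762, 0.1061]
tool_rot: [-0.087, -3.14, 0.006]
ft_force: [-10.9, -2.0, 26.2]
grip_width: 0.687
grip_force: 35.1
```

Call:
{"name": "drive_tool", "arguments": {"motion": [[[0,0,-0.4],[0,0,0],-0.5],[[0,0,0],[0,0,0],0.9],[[0,0,0],[0,0,0],0.9],[[0,0,0],[0,0,0],0.9],[[0,0,0],[0,0,0],0.9],[[0,0,-4],[0,0,0],0.9],[[0,0,-4],[0,0,0],-1],[[0,0,0],[0,0,0],-1]]}}

```text
time: 22.45
position: [0.6548, -0.0758, 0.1884]
tool_rot: [0.087, 3.135, -0.003]
ft_force: [0.0, 0.6, -0.8]
grip_width: 0.806
grip_force: 0.0
```

Call:
{"name": "drive_tool", "arguments": {"motion": [[[-5,0,-3],[0,0,0],-1],[[-5,0,0],[0,0,0],-1],[[0,0,0],[0,0,0],-1],[[0,0,0],[0,0,0],-1]]}}

```text
time: 22.95
position: [0.752, -0.0813, 0.2132]
tool_rot: [-0.086, -3.137, 0.002]
ft_force: [0.2, -0.4, 1.0]
grip_width: 0.352
grip_force: 0.0
```

```bash
python3 -c "
from h import *
st(); look('wrist','w11',(120,0,520,300),2); C=load('w11'); im=cv2.imread('pics/w11_raw.png')
print(w2p(C,[[.655,-.077,.046]]),im[0:200:20,320].tolist())
g=cv2.cvtColor(im,cv2.COLOR_BGR2HSV); print(g[60:180:30,200:460:20,1:].tolist())"
```

```text
t 22.95 pos [ 0.752  -0.0813  0.2132] yaw 176.9 z [-0.003 -0.001 -1.   ] F [ 0.2 -0.4  1. ] w 30.6 gf 0.0 q [ 0.62  0.78 -0.96  1.2   0.62  1.45  1.25]
[[316.27556084  64.40778778]] [[229, 240, 247], [227, 239, 245], [226, 238, 244], [224, 236, 244], [223, 235, 243], [221, 233, 241], [219, 232, 240], [113, 125, 132], [54, 63, 71], [80, 119, 149]]
[[[32, 160], [33, 162], [34, 165], [35, 166], [20, 245], [19, 245], [21, 244], [20, 245], [32, 225], [33, 131], [34, 126], [31, 122], [32, 121]], [[33, 161], [33, 163], [33, 164], [35, 167], [23, 239], [20, 244], [21, 242], [21, 243], [36, 169], [33, 131], [33, 125], [35, 124], [32, 119]], [[33, 170], [34, 163], [35, 161], [37, 166], [35, 209], [21, 243], [22, 240], [21, 241], [37, 137], [35, 131], [35, 125], [34, 112], [32, 112]], [[33, 160], [33, 161], [34, 163], [34, 163], [36, 168], [35, 161], [36, 171], [35, 169], [38, 129], [38, 127], [38, 127], [36, 126], [37, 123]]]
```

View pics/w11.png

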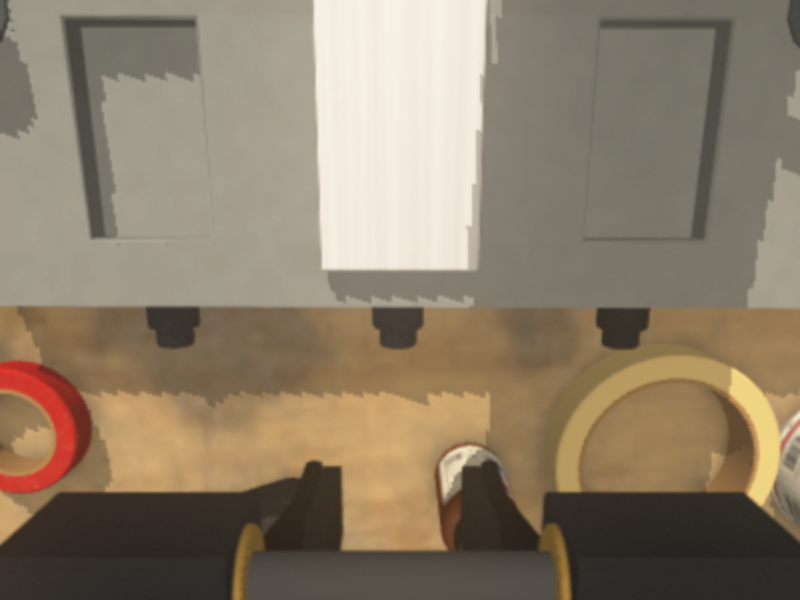

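Opening 1 now holds the face-up cover; its rear edge spans (322..478, 268) in the crop. I'll check that against the rims of the neighbouring openings.

```bash
python3 -c "
from h import *
np.set_printoptions(precision=4,suppress=True)
C=load('w11'); f=lambda q,z:p2w(C,np.array(q)/2+[120,0],z)
th=np.radians(-3.2); bx=np.array([np.cos(th),np.sin(th),0]);by=np.array([-np.sin(th),np.cos(th),0])
a=f([(92,238),(211,238)],.036).mean(0)-.0385*bx;b=f([(585,239),(706,239)],.036).mean(0)-.0385*bx
m=(a+b)/2;print('o2',a,'o0',b,'o1',m, np.linalg.norm(a-b))
for z in(.046,.050):
  e=f([(322,268),(478,268)],z);print(z,e,np.linalg.norm(e[0]-e[1]),'centre rel o1 (bx,by)',((e.mean(0)-.05*bx-m)@bx),((e.mean(0)-m)@by))
"
```

```text
o2 [ 0.6505 -0.1708  0.036 ] o0 [0.6612 0.0211 0.036 ] o1 [ 0.6558 -0.0749  0.036 ] 0.19219468896232952
0.046 [[ 0.7029 -0.1065  0.046 ]
 [ 0.7061 -0.0475  0.046 ]] 0.05916234387337352 centre rel o1 (bx,by) -0.0012679785009210936 0.0006155113206402886
0.05 [[ 0.7025 -0.106   0.05  ]
 [ 0.7056 -0.0479  0.05  ]] 0.05825224036324279 centre rel o1 (bx,by) -0.0017241488657225548 0.0006199811998229758
```

```bash
python3 -c "
from h import *
plan([.6545,-.0755,.125],176.8,n=4)"
```

```text
[2.43, 0.02, 2.23] [-0.02, -0.04, 0.01]
[2.43, 0.02, 2.23] [-0.02, -0.04, 0.01]
[2.44, 0.02, 2.22] [-0.02, -0.04, 0.01]
[2.44, 0.02, 2.22] [-0.02, -0.04, 0.01]
n 4
```

Call:
{"name": "drive_tool", "arguments": {"motion": [[[2.4,0,1.0],[0,0,0],-1],[[2.4,0,2.0],[0,0,0],-1],[[2.5,0,2.9],[0,0,0],-1],[[2.5,0,3.0],[0,0,0],-1],[[0,0,0.4],[0,0,0],-1],[[0,0,0.4],[0,0,0],-1],[[0,0,0.2],[0,0,0],-1],[[0,0,0],[0,0,0],-1]]}}

```text
time: 24.0
position: [0.6557, -0.0763, 0.1169]
tool_rot: [0.087, 3.139, -0.002]
ft_force: [0.0, 0.5, 0.8]
grip_width: 0.008
grip_force: 0.0
```

Call:
{"name": "drive_tool", "arguments": {"motion": [[[0,0,0.2],[0,0,0],-1],[[0,0,0.2],[0,0,0],-1],[[0,0,0],[0,0,0],-1]]}}

```text
time: 24.38
position: [0.6558, -0.0762, 0.1161]
tool_rot: [0.087, 3.139, -0.005]
ft_force: [-7.0, -0.9, 18.3]
grip_width: 0.006
grip_force: 9.1
```

The press stopped on the face at z 0.0463, so it is fully seated. Next is cover B.

Call:
{"name": "drive_tool", "arguments": {"motion": [[[0,0,-4],[0,0,0],-1],[[0,0,-6],[0,0,0],-1],[[0,0,-3],[0,0,0],0]]}}

```text
time: 24.75
position: [0.6562, -0.0756, 0.2461]
tool_rot: [0.087, 3.136, -0.002]
ft_force: [-0.6, -0.5, -0.3]
grip_width: 0.056
grip_force: 0.0
```

```bash
python3 -c "
from h import *
st(); look('top','t12'); C=load('t12'); plate(cv2.imread('pics/t12_raw.png'),C,.01,(330,225,400,275))
plan([.448,-.325,.25],94,n=12)"
```

```text
t 24.75 pos [ 0.6562 -0.0756  0.2461] yaw 176.8 z [ 0.004 -0.002 -1.   ] F [-0.6 -0.5 -0.3] w 4.9 gf 0.0 q [ 0.81  0.59 -1.06  1.46  0.52  1.39  1.25]
centre 0.4618 -0.2988 size 97.8 58.0 yaw 94.9 px [355 232] [392 254]
[1.63, -2.17, -0.01] [0.02, 0.04, 6.9]
[1.35, -2.35, -0.01] [0.02, 0.04, 6.9]
[1.06, -2.5, -0.01] [0.02, 0.04, 6.9]
[0.75, -2.61, -0.01] [0.02, 0.04, 6.9]
[0.43, -2.68, -0.01] [0.02, 0.04, 6.9]
[0.11, -2.71, -0.01] [0.02, 0.04, 6.9]
[-0.22, -2.71, -0.01] [0.02, 0.04, 6.9]
[-0.54, -2.66, -0.0] [0.02, 0.04, 6.9]
[-0.86, -2.58, -0.0] [0.02, 0.04, 6.9]
[-1.16, -2.45, -0.0] [0.02, 0.04, 6.9]
[-1.45, -2.3, -0.0] [0.02, 0.04, 6.9]
[-1.71, -2.11, -0.0] [0.02, 0.04, 6.9]
n 12
```

```bash
python3 -c "
from h import *
plan([.463,-.34,.25],95,n=11)"
```

```text
[1.63, -2.5, -0.01] [0.02, 0.04, 7.44]
[1.29, -2.69, -0.01] [0.02, 0.04, 7.44]
[0.93, -2.84, -0.01] [0.02, 0.04, 7.44]
[0.56, -2.93, -0.01] [0.02, 0.04, 7.44]
[0.18, -2.98, -0.01] [0.02, 0.04, 7.44]
[-0.21, -2.98, -0.01] [0.02, 0.04, 7.44]
[-0.6, -2.93, -0.0] [0.02, 0.04, 7.44]
[-0.97, -2.82, -0.0] [0.02, 0.04, 7.44]
[-1.33, -2.67, -0.0] [0.02, 0.04, 7.44]
[-1.66, -2.48, -0.0] [0.02, 0.04, 7.44]
[-1.97, -2.24, -0.0] [0.02, 0.04, 7.44]
n 11
```

Call:
{"name": "drive_tool", "arguments": {"motion": [[[1.6,-2.5,0],[0,0,7.4],1],[[1.3,-2.7,0],[0,0,7.4],1],[[0.9,-2.8,0],[0,0,7.4],1],[[0.6,-2.9,0],[0,0,7.4],1],[[0.2,-3.0,0],[0,0,7.4],1],[[-0.2,-3.0,0],[0,0,7.4],1],[[-0.6,-2.9,0],[0,0,7.4],1],[[-1.0,-2.8,0],[0,0,7.4],1],[[-1.3,-2.7,0],[0,0,7.5],1],[[-1.7,-2.5,0],[0,0,7.5],1],[[-2.0,-2.2,0],[0,0,7.6],1],[[0,0,0],[0,0,0],1]]}}

```text
time: 26.3
position: [0.4602, -0.3442, 0.2425]
tool_rot: [2.127, 2.311, -0.005]
ft_force: [-0.2, 0.2, -0.8]
grip_width: 0.999
grip_force: 0.0
```

```bash
python3 -c "
from h import *
st(); look('wrist','w13'); C=load('w13'); im=cv2.imread('pics/w13_raw.png')
print(w2p(C,[[.4618,-.2988,.01]]))
for th in (45,60): plate(im,C,.01,(240,40,400,235),th)"
```

```text
t 26.3 pos [ 0.4602 -0.3442  0.2425] yaw 94.8 z [-0.001 -0.003 -1.   ] F [-0.2  0.2 -0.8] w 86.9 gf 0.0 q [ 1.29  0.28 -0.81  1.69  0.22  1.26  0.51]
[[324.17254992 131.18857578]]
centre 0.4643 -0.2964 size 97.7 58.7 yaw 94.8 px [295  74] [359 179]
centre 0.4645 -0.2969 size 98.7 59.5 yaw 94.8 px [295  74] [360 180]
```

```bash
python3 -c "
from h import *
plan([.4672,-.3296,.0705],94.8,n=4)"
```

```text
[0.31, 0.17, 4.3] [-0.01, 0.02, 0.05]
[0.31, 0.17, 4.3] [-0.01, 0.02, 0.05]
[0.3, 0.17, 4.3] [-0.01, 0.02, 0.05]
[0.3, 0.17, 4.3] [-0.01, 0.02, 0.05]
n 4
```

Call:
{"name": "drive_tool", "arguments": {"motion": [[[0.4,0.2,4.0],[0,0,0],1],[[0.4,0.2,4.0],[0,0,0],1],[[0.4,0.2,4.0],[0,0,0],1],[[0,0.1,3.0],[0,0,0],1],[[0,0,1.5],[0,0,0],1],[[0,0,0.6],[0,0,0],1],[[0,0,0],[0,0,0],1],[[0,0,0],[0,0,0],1]]}}

```text
time: 27.35
position: [0.4683, -0.3297, 0.0728]
tool_rot: [2.12, 2.314, -0.002]
ft_force: [0.3, -0.2, -0.5]
grip_width: 1.003
grip_force: 0.0
```

Call:
{"name": "drive_tool", "arguments": {"motion": [[[0,0,0.17],[0,0,0],1],[[0,0,0],[0,0,0],0],[[0,0,0],[0,0,0],-0.5],[[0,0,0],[0,0,0],-0.5],[[0,0,0],[0,0,0],-0.5],[[0,0,0],[0,0,0],-0.5],[[0,0,-3],[0,0,0],-0.5],[[0,0,-5],[0,0,0],-0.5],[[0,0,-2],[0,0,0],-0.5],[[0,0,0],[0,0,0],-0.5]], "force": 8}}

```text
time: 28.6
position: [0.4679, -0.3295, 0.1706]
tool_rot: [2.121, 2.314, -0.003]
ft_force: [-0.2, -0.7, -1.1]
grip_width: 0.688
grip_force: 8.0
```

```bash
python3 -c "
from h import *
st()
plan([.455,-.03,.142],86.8,-30,n=9)"
```

```text
t 28.6 pos [ 0.4679 -0.3295  0.1706] yaw 95.0 z [ 0.    -0.003 -1.   ] F [-0.2 -0.7 -1.1] w 59.9 gf 8.0 q [ 1.24  0.35 -0.8   1.77  0.28  1.13  0.44]
[3.33, 0.15, 0.31] [0.24, -3.31, 0.89]
[3.34, 0.1, 0.11] [0.24, -3.31, 0.89]
[3.34, 0.04, -0.08] [0.24, -3.31, 0.89]
[3.33, -0.01, -0.27] [0.24, -3.31, 0.89]
[3.31, -0.06, -0.46] [0.24, -3.31, 0.89]
[3.28, -0.11, -0.65] [0.24, -3.31, 0.89]
[3.23, -0.17, -0.84] [0.24, -3.31, 0.89]
[3.18, -0.22, -1.03] [0.24, -3.31, 0.89]
[3.11, -0.28, -1.21] [0.24, -3.31, 0.89]
n 9
```

Call:
{"name": "drive_tool", "arguments": {"motion": [[[3.3,0.1,0.3],[0.2,-3.3,0.9],-0.5],[[3.3,0.1,0.1],[0.2,-3.3,0.9],-0.5],[[3.3,0,-0.1],[0.2,-3.3,0.9],-0.5],[[3.3,0,-0.3],[0.2,-3.3,0.9],-0.5],[[3.3,-0.1,-0.5],[0.2,-3.3,0.9],-0.5],[[3.3,-0.1,-0.7],[0.2,-3.3,0.9],-0.5],[[3.2,-0.2,-0.8],[0.3,-3.3,0.9],-0.5],[[3.2,-0.2,-1.0],[0.3,-3.3,0.9],-0.5],[[3.1,-0.3,-1.2],[0.3,-3.4,0.9],-0.5],[[0,0,0],[0,0,0],-0.5],[[0,0,0],[0,0,0],-0.5]]}}

```text
time: 29.98
position: [0.4527, -0.0317, 0.1415]
tool_rot: [1.988, 1.879, -0.533]
ft_force: [1.1, -0.8, -1.5]
grip_width: 0.687
grip_force: 8.0
```

```bash
cat >> h.py <<'E'
def edge(f):
    "far edge of the held plate in the wrist picture -> tool x,z and width px (plate 60 mm wide), spigot towards the camera"
    im=cv2.imread("pics/"+f+"_raw.png"); h=cv2.cvtColor(im,cv2.COLOR_BGR2HSV)
    m=((h[:,:,1]<40)&(h[:,:,2]>110)).astype(np.uint8); m[:,:200]=0; m[:,440:]=0; m[275:]=0
    n,l,s,c=cv2.connectedComponentsWithStats(m)
    for i in np.argsort(-s[1:,4])[:3]+1: 
        y0=s[i,1]; r=np.where(l[y0+4]==i)[0]
        if len(r)<3: continue
        w=r[-1]-r[0]+1; d=339.7*60/w; up=(194.3-y0)/339.7*d
        print("blob",s[i],"w",w,"tool x",round(81-.285*d+.958*up),"z",round(.958*d+.285*up-93))
E
python3 -c "
from h import *
st(); look('wrist','w14'); edge('w14'); edge('w3')"
```

```text
t 29.98 pos [ 0.4527 -0.0317  0.1415] yaw 86.8 z [-0.031 -0.498 -0.867] F [ 1.1 -0.8 -1.5] w 59.8 gf 8.0 q [ 0.59  0.27 -0.97  2.05  0.72  1.29 -0.78]
blob [ 260   92  121  183 9422] w 120 tool x 82 z 84
blob [ 263  129  116  146 5546] w 93 tool x 59 z 129
```

Call:
{"name": "drive_tool", "arguments": {"motion": [[[2.3,0,1.2],[0,0,0],-0.5],[[2.4,0,-1.4],[0,0,0],-0.5],[[0.4,0,-1.4],[0,0,0],-0.5],[[0.4,0,-1.4],[0,0,0],-0.5],[[1.1,0,-0.9],[0,0,0],-0.5],[[1.1,0,-0.9],[0,0,0],-0.5],[[1.1,0,-0.9],[0,0,0],-0.5],[[0,0,0],[0,0,0],-0.5]]}}

```text
time: 31.02
position: [0.4597, 0.0749, 0.1484]
tool_rot: [1.987, 1.879, -0.529]
ft_force: [0.4, -0.6, -1.7]
grip_width: 0.687
grip_force: 8.0
```

Call:
{"name": "drive_tool", "arguments": {"motion": [[[0.9,0,-0.3],[0,0,0],-0.5],[[0.9,0,-0.3],[0,0,0],-0.5],[[0.9,0,-0.4],[0,0,0],-0.5],[[0,0,0],[0,0,0],-0.5]]}}

```text
time: 31.52
position: [0.4612, 0.1028, 0.1434]
tool_rot: [1.987, 1.879, -0.53]
ft_force: [-0.5, 0.8, -0.9]
grip_width: 0.687
grip_force: 8.0
```

```bash
python3 -c "
from h import *
st(); look('wrist','w15'); edge('w15'); edge('w4')"
```

```text
t 31.52 pos [0.4612 0.1028 0.1434] yaw 86.8 z [-0.028 -0.497 -0.867] F [-0.5  0.8 -0.9] w 59.8 gf 8.0 q [ 0.31  0.43 -1.    1.92  0.73  1.46 -1.03]
blob [ 260   95  121  180 9244] w 115 tool x 80 z 92
blob [ 263  186  115   89 2442] w 84 tool x 18 z 141
```

Call:
{"name": "drive_tool", "arguments": {"motion": [[[-4.4,0,2.5],[0,0,0],-0.5],[[-4.3,0,2.5],[0,0,0],-0.5],[[0.9,0,1.6],[0,0,0],-0.5],[[0,0,0],[0,0,0],-0.5],[[1.0,0,-0.6],[0,0,0],-0.5],[[0.9,0,-0.5],[0,0,0],-0.5],[[0,0,0],[0,0,0],-0.5]]}}

```text
time: 32.45
position: [0.4572, 0.0254, 0.1258]
tool_rot: [1.985, 1.88, -0.528]
ft_force: [0.1, 0.5, -0.0]
grip_width: 0.689
grip_force: 8.0
```

```bash
python3 -c "
from h import *
st(); look('wrist','w16'); edge('w16')"
```

```text
t 32.45 pos [0.4572 0.0254 0.1258] yaw 86.8 z [-0.026 -0.497 -0.867] F [ 0.1  0.5 -0. ] w 60.0 gf 8.0 q [ 0.46  0.37 -0.98  2.01  0.75  1.35 -0.93]
blob [ 260  106  121  169 8051] w 111 tool x 74 z 97
```

Call:
{"name": "drive_tool", "arguments": {"motion": [[[0.3,0,-1.1],[0,0,0],-0.5],[[0.8,0,-0.7],[0,0,0],-0.5],[[0.7,0,-0.7],[0,0,0],-0.5],[[0.8,0,-0.7],[0,0,0],-0.5],[[0.8,0,-0.7],[0,0,0],-0.5],[[1.0,0,-0.5],[0,0,0],-0.5],[[1.0,0,-0.5],[0,0,0],-0.5],[[0,0,0],[0,0,0],-0.5]]}}

```text
time: 33.5
position: [0.4608, 0.0957, 0.1407]
tool_rot: [1.987, 1.879, -0.53]
ft_force: [0.2, -0.1, -1.7]
grip_width: 0.686
grip_force: 8.0
```

```bash
python3 -c "
from h import *
st(); look('wrist','w17'); edge('w17')"
```

```text
t 33.5 pos [0.4608 0.0957 0.1407] yaw 86.8 z [-0.028 -0.497 -0.867] F [ 0.2 -0.1 -1.7] w 59.7 gf 8.0 q [ 0.33  0.43 -1.    1.93  0.74  1.45 -1.02]
blob [ 258  183  125   92 4067] w 83 tool x 19 z 145
```

Call:
{"name": "drive_tool", "arguments": {"motion": [[[-1.0,0,-1.75],[0,0,0],-0.5],[[-1.0,0,-1.75],[0,0,0],-0.5],[[1.4,0,-0.8],[0,0,0],-0.5],[[1.5,0,-0.8],[0,-5,0],-0.5],[[1.5,0,-1.0],[0,-5,0],-0.5],[[1.5,0,-1.0],[0,-5,0],-0.5],[[0,0,0],[0,0,0],-0.5],[[0,0,0],[0,0,0],-0.5]], "force": 12}}

```text
time: 34.55
position: [0.4649, 0.1635, 0.1783]
tool_rot: [1.819, 1.716, -0.75]
ft_force: [0.3, -0.4, -1.2]
grip_width: 0.688
grip_force: 12.0
```

```bash
python3 -c "
from h import *
st(); look('wrist','w18'); edge('w18')"
```

```text
t 34.55 pos [0.4649 0.1635 0.1783] yaw 86.7 z [-0.04  -0.704 -0.709] F [ 0.3 -0.4 -1.2] w 59.9 gf 12.0 q [ 0.01  0.59 -0.92  1.74  0.83  1.8  -1.19]
blob [ 259  178  124   97 4200] w 10 tool x -406 z 1887
blob [ 406  196   34   75 1353] w 3 tool x -1888 z 6406
blob [353 182   7   7  20] w 4 tool x -1194 z 4841
```

Call:
{"name": "drive_tool", "arguments": {"motion": [[[1.4,0,1.4],[0,0,0],-0.5],[[1.4,0,1.4],[0,0,0],-0.5],[[0.9,0,0.9],[0,0,0],-0.5],[[0.4,0,0.4],[0,0,0],-0.5],[[0,0,0],[0,0,0],-0.5]], "force": 8}}

```text
time: 35.22
position: [0.4648, 0.1647, 0.1205]
tool_rot: [1.818, 1.717, -0.75]
ft_force: [-0.4, 3.6, 4.6]
grip_width: 0.691
grip_force: 8.0
```

```bash
python3 -c "
from h import *
st(); plan([.465,.170,.096],86.8,-15,n=6)"
```

```text
t 35.23 pos [0.4648 0.1647 0.1205] yaw 86.7 z [-0.039 -0.704 -0.709] F [-0.4  3.6  4.6] w 60.1 gf 8.0 q [-0.02  0.67 -0.89  1.77  0.87  1.74 -1.26]
[0.35, -0.0, 0.23] [0.0, 4.98, -0.01]
[0.33, -0.0, 0.26] [0.0, 4.98, -0.01]
[0.31, -0.0, 0.28] [0.0, 4.98, -0.01]
[0.28, -0.0, 0.31] [0.0, 4.98, -0.01]
[0.25, -0.0, 0.33] [0.0, 4.98, -0.01]
[0.22, -0.0, 0.35] [0.0, 4.98, -0.01]
n 6
```

Call:
{"name": "drive_tool", "arguments": {"motion": [[[0.4,0,-0.1],[0,5,0],-0.5],[[0.4,0,0],[0,5,0],-0.5],[[0.3,0,0.2],[0,5,0],-0.5],[[0,0,0],[0,0,0],-0.5]]}}

```text
time: 35.72
position: [0.4656, 0.1701, 0.1124]
tool_rot: [1.99, 1.873, -0.531]
ft_force: [0.5, -0.8, -1.8]
grip_width: 0.687
grip_force: 8.0
```

```bash
python3 -c "
from h import *
st(); look('wrist','w19'); edge('w19')"
```

```text
t 35.73 pos [0.4656 0.1701 0.1124] yaw 86.5 z [-0.029 -0.499 -0.866] F [ 0.5 -0.8 -1.8] w 59.8 gf 8.0 q [ 0.16  0.58 -0.99  1.84  0.79  1.51 -1.19]
blob [ 255  235  131   40 1859] w 81 tool x -20 z 139
```

Call:
{"name": "drive_tool", "arguments": {"motion": [[[0.4,0,0.4],[0,5,0],-0.5],[[0.4,0,0.4],[0,5,0],-0.5],[[0.4,0,0.5],[0,5,0],-0.5],[[0.1,0,0.5],[0,5,0],-0.5],[[0,0,0.4],[0,5,0],-0.5],[[0,0,0],[0,0,0],-0.5]]}}

```text
time: 36.52
position: [0.4653, 0.174, 0.0856]
tool_rot: [2.243, 2.111, -0.101]
ft_force: [0.9, -0.4, -0.7]
grip_width: 0.686
grip_force: 8.0
```

```bash
python3 -c "
from h import *
st()"
```

```text
t 36.52 pos [0.4653 0.174  0.0856] yaw 86.5 z [-0.007 -0.088 -0.996] F [ 0.9 -0.4 -0.7] w 59.7 gf 8.0 q [ 0.54  0.51 -1.17  1.98  0.62  1.09 -0.98]
```

Call:
{"name": "drive_tool", "arguments": {"motion": [[[0,0,0.3],[0,0,0],-0.5],[[0,0,0],[0,0,0],1],[[0,0,0],[0,0,0],1],[[0,0,0],[0,0,0],1],[[0,0,0],[0,0,0],1],[[0,0,-4],[0,0,0],1],[[0,0,-5],[0,5,0],1],[[-4,0,-3.5],[0,0,0],1],[[-5,0,0],[0,0,0],1],[[0,0,0],[0,0,0],1],[[0,0,0],[0,0,0],1]], "force": 20}}

```text
time: 37.9
position: [0.4607, 0.0935, 0.208]
tool_rot: [-2.286, -2.155, -0.002]
ft_force: [0.2, -0.2, -0.0]
grip_width: 1.0
grip_force: 0.0
```

```bash
python3 -c "
from h import *
st(); look('wrist','w20'); C=load('w20'); im=cv2.imread('pics/w20_raw.png')
for th in (45,60): plate(im,C,.018,(240,30,400,245),th)"
```

```text
t 37.9 pos [0.4607 0.0935 0.208 ] yaw 86.6 z [ 0.001  0.001 -1.   ] F [ 0.2 -0.2 -0. ] w 87.0 gf 0.0 q [ 1.06  0.14 -1.37  1.96  0.14  1.16 -0.42]
centre 0.4646 0.1353 size 97.6 59.1 yaw 86.8 px [283  80] [356 198]
centre 0.4645 0.1352 size 99.1 60.0 yaw 86.7 px [283  79] [357 199]
```

View pics/w20.png

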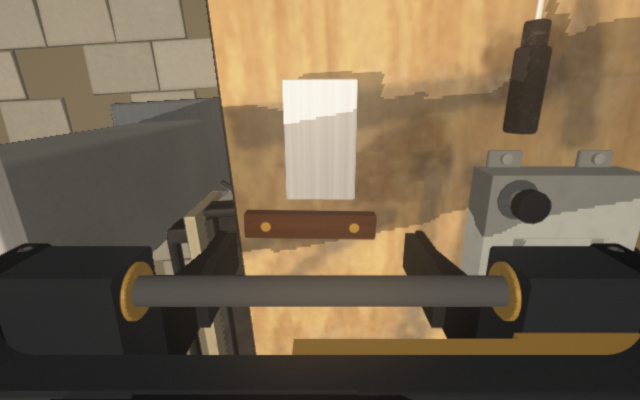

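The second cover lies face up behind the stop at (283..357, 80..199). Now I'll regrip it at its centre.

```bash
python3 -c "
from h import *
plan([.4645,.1345,.0745],86.8,n=4)"
```

```text
[1.0, 0.04, 3.34] [0.01, -0.03, -0.01]
[1.0, 0.04, 3.34] [0.01, -0.03, -0.01]
[1.0, 0.04, 3.34] [0.01, -0.03, -0.01]
[1.0, 0.04, 3.34] [0.01, -0.03, -0.01]
n 4
```

Call:
{"name": "drive_tool", "arguments": {"motion": [[[2,0.1,1],[0,0,0],1],[[2,0.1,3],[0,0,0],1],[[0,0,4.5],[0,0,0],1],[[0,0,3.0],[0,0,0],1],[[0,0,1.9],[0,0,0],1],[[0,0,0],[0,0,0],1]]}}

```text
time: 38.7
position: [0.4641, 0.1347, 0.0731]
tool_rot: [-2.28, -2.157, -0.0]
ft_force: [0.3, 0.7, 0.6]
grip_width: 0.999
grip_force: 0.0
```

Call:
{"name": "drive_tool", "arguments": {"motion": [[[0,0,0],[0,0,0],0],[[0,0,0],[0,0,0],0],[[0,0,0],[0,0,0],-0.3],[[0,0,0],[0,0,0],-0.5],[[0,0,0],[0,0,0],-0.5],[[0,0,0],[0,0,0],-0.5]]}}

```text
time: 39.45
position: [0.4653, 0.1332, 0.0745]
tool_rot: [2.285, 2.156, 0.001]
ft_force: [-2.2, -1.0, 6.0]
grip_width: 0.684
grip_force: 20.0
```

```bash
python3 -c "
from h import *
st()"
```

```text
t 39.45 pos [0.4653 0.1332 0.0745] yaw 86.7 z [ 0.001  0.    -1.   ] F [-2.2 -1.   6. ] w 59.6 gf 20.0 q [ 0.66  0.43 -1.12  2.05  0.48  0.95 -0.77]
```

Call:
{"name": "drive_tool", "arguments": {"motion": [[[0,0,-1],[0,0,0],-0.5],[[0,0,-4],[0,0,0],-0.5],[[0,0,-5],[0,0,0],-0.5],[[0,0,-2.5],[0,0,0],-0.5],[[0,0,0],[0,0,0],-0.5]]}}

```text
time: 40.08
position: [0.4663, 0.1334, 0.2008]
tool_rot: [2.283, 2.153, 0.006]
ft_force: [-0.1, -0.6, -1.8]
grip_width: 0.685
grip_force: 20.0
```

```bash
python3 -c "
from h import *
st(); plan([.649,-.172,.19],176.8,n=12)"
```

```text
t 40.08 pos [0.4663 0.1334 0.2008] yaw 86.6 z [ 0.005  0.    -1.   ] F [-0.1 -0.6 -1.8] w 59.6 gf 20.0 q [ 0.89  0.21 -1.32  1.94  0.23  1.16 -0.57]
[-2.45, 1.67, 0.1] [0.02, 0.02, -7.51]
[-2.65, 1.33, 0.1] [0.02, 0.02, -7.51]
[-2.8, 0.98, 0.09] [0.02, 0.02, -7.51]
[-2.9, 0.6, 0.09] [0.02, 0.02, -7.51]
[-2.96, 0.22, 0.09] [0.02, 0.02, -7.51]
[-2.96, -0.17, 0.09] [0.02, 0.02, -7.51]
[-2.91, -0.56, 0.09] [0.02, 0.02, -7.51]
[-2.81, -0.93, 0.09] [0.02, 0.02, -7.51]
[-2.67, -1.29, 0.09] [0.02, 0.02, -7.51]
[-2.48, -1.63, 0.09] [0.02, 0.02, -7.51]
[-2.24, -1.94, 0.09] [0.02, 0.02, -7.51]
[-1.97, -2.22, 0.09] [0.02, 0.02, -7.51]
n 12
```

Call:
{"name": "drive_tool", "arguments": {"motion": [[[-2.5,1.7,0.1],[0,0,-7.5],-0.5],[[-2.7,1.3,0.1],[0,0,-7.5],-0.5],[[-2.8,1.0,0.1],[0,0,-7.5],-0.5],[[-2.9,0.6,0.1],[0,0,-7.5],-0.5],[[-3.0,0.2,0.1],[0,0,-7.5],-0.5],[[-3.0,-0.2,0.1],[0,0,-7.5],-0.5],[[-2.9,-0.6,0.1],[0,0,-7.5],-0.5],[[-2.8,-0.9,0.1],[0,0,-7.5],-0.5],[[-2.7,-1.3,0.1],[0,0,-7.5],-0.5],[[-2.5,-1.6,0.1],[0,0,-7.5],-0.5],[[-2.2,-1.9,0.1],[0,0,-7.5],-0.5],[[-2.0,-2.2,0.1],[0,0,-7.7],-0.5]]}}

```text
time: 41.58
position: [0.648, -0.1739, 0.1842]
tool_rot: [-0.078, -3.139, -0.003]
ft_force: [0.2, 1.1, -0.9]
grip_width: 0.684
grip_force: 20.0
```

Call:
{"name": "drive_tool", "arguments": {"motion": [[[0,0,0],[0,0,0],-0.5],[[0,0,0],[0,0,0],-0.5]]}}

```text
time: 41.82
position: [0.6476, -0.1722, 0.1852]
tool_rot: [-0.085, -3.139, -0.004]
ft_force: [0.1, 0.8, -1.6]
grip_width: 0.685
grip_force: 20.0
```

```bash
python3 -c "
from h import *
st(); plan([.649,-.172,.128],176.8,n=4)"
```

```text
t 41.83 pos [ 0.6476 -0.1722  0.1852] yaw 176.9 z [-0.001  0.003 -1.   ] F [ 0.1  0.8 -1.6] w 59.6 gf 20.0 q [ 1.04  0.82 -1.29  1.49  0.79  1.42  1.24]
[-0.04, 0.0, 1.43] [0.04, -0.02, 0.03]
[-0.04, 0.0, 1.43] [0.04, -0.02, 0.03]
[-0.04, 0.0, 1.43] [0.04, -0.02, 0.03]
[-0.04, 0.0, 1.43] [0.04, -0.02, 0.03]
n 4
```

Call:
{"name": "drive_tool", "arguments": {"motion": [[[-0.1,0,2.5],[0.1,0,0],-0.5],[[-0.1,0,2.5],[0.1,0,0],-0.5],[[0,0,1.5],[0,0,0],-0.5],[[0,0,0],[0,0,0],-0.5],[[0,0,0],[0,0,0],-0.5]]}}

```text
time: 42.45
position: [0.6506, -0.1733, 0.1223]
tool_rot: [0.085, 3.139, -0.003]
ft_force: [-0.5, 0.3, -0.7]
grip_width: 0.687
grip_force: 20.0
```

Call:
{"name": "drive_tool", "arguments": {"motion": [[[0,0,0.4],[0,0,0],-0.5],[[0,0,0.4],[0,0,0],-0.5],[[0,0,0],[0,0,0],-0.5]]}}

```text
time: 42.82
position: [0.6501, -0.1736, 0.1135]
tool_rot: [0.085, 3.14, -0.004]
ft_force: [0.4, 1.0, -1.3]
grip_width: 0.687
grip_force: 20.0
```

Call:
{"name": "drive_tool", "arguments": {"motion": [[[0,0,0.2],[0,0,0],-0.5],[[0,0,0.2],[0,0,0],-0.5],[[0,0,0],[0,0,0],-0.5]]}}

```text
time: 43.2
position: [0.6501, -0.1735, 0.1096]
tool_rot: [0.085, 3.14, -0.003]
ft_force: [0.1, -0.1, -1.3]
grip_width: 0.683
grip_force: 20.0
```

Call:
{"name": "drive_tool", "arguments": {"motion": [[[0.05,0.1,0.2],[0,0,0],-0.5],[[0,0,0.2],[0,0,0],-0.5],[[0,0,0],[0,0,0],-0.5]]}}

```text
time: 43.58
position: [0.6498, -0.1722, 0.1063]
tool_rot: [0.085, 3.14, -0.003]
ft_force: [-1.0, -0.8, 3.0]
grip_width: 0.688
grip_force: 22.0
```

Call:
{"name": "drive_tool", "arguments": {"motion": [[[0,0,0.2],[0,0,0],-0.5],[[0,0,0.1],[0,0,0],-0.5],[[0,0,0],[0,0,0],-0.5]]}}

```text
time: 43.95
position: [0.6499, -0.1722, 0.1061]
tool_rot: [0.085, 3.14, -0.005]
ft_force: [-7.7, -1.4, 16.6]
grip_width: 0.685
grip_force: 30.0
```

Same stop height (0.106) as the first cover when seated. I'll release it, back off and check with a press.

Call:
{"name": "drive_tool", "arguments": {"motion": [[[0,0,-0.4],[0,0,0],-0.5],[[0,0,0],[0,0,0],0.9],[[0,0,0],[0,0,0],0.9],[[0,0,0],[0,0,0],0.9],[[0,0,0],[0,0,0],0.9],[[0,0,-4],[0,0,0],0.9],[[0,0,-4],[0,0,0],-1],[[-5,0,-3],[0,0,0],-1],[[-5,0,0],[0,0,0],-1],[[0,0,0],[0,0,0],-1],[[0,0,0],[0,0,0],-1],[[0,0,0],[0,0,0],-1]]}}

```text
time: 45.45
position: [0.7487, -0.1781, 0.2167]
tool_rot: [-0.085, -3.14, 0.004]
ft_force: [-0.1, -0.6, 0.0]
grip_width: 0.346
grip_force: 0.0
```

```bash
python3 -c "
from h import *
st(); look('wrist','w21',(120,0,520,300),2); plan([.651,-.172,.122],176.8,n=4)"
```

```text
t 45.45 pos [ 0.7487 -0.1781  0.2167] yaw 176.9 z [-0.    -0.003 -1.   ] F [-0.1 -0.6  0. ] w 30.1 gf 0.0 q [ 0.81  0.92 -1.2   1.16  0.84  1.55  1.3 ]
[2.45, 0.03, 2.37] [-0.04, 0.0, 0.02]
[2.45, 0.03, 2.37] [-0.04, 0.0, 0.02]
[2.45, 0.03, 2.37] [-0.04, 0.0, 0.02]
[2.45, 0.02, 2.37] [-0.04, 0.0, 0.02]
n 4
```

View pics/w21.png

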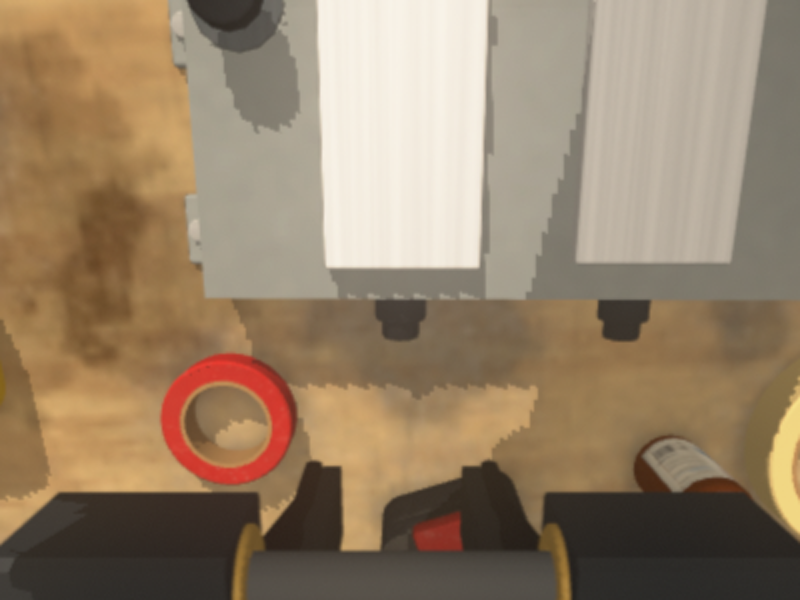

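Both covers sit alike in openings 2 and 1, with rear edges at rows 268 and 264. I'll press-check the second one, then do the caps.

Call:
{"name": "drive_tool", "arguments": {"motion": [[[2.4,0,1.0],[0,0,0],-1],[[2.4,0,2.2],[0,0,0],-1],[[2.5,0,3.1],[0,0,0],-1],[[2.5,0,3.0],[0,0,0],-1],[[0,0,0.4],[0,0,0],-1],[[0,0,0.3],[0,0,0],-1],[[0,0,0.2],[0,0,0],-1],[[0,0,0],[0,0,0],-1]]}}

```text
time: 46.5
position: [0.6531, -0.1725, 0.1163]
tool_rot: [0.085, 3.137, -0.004]
ft_force: [-0.5, -0.4, 2.9]
grip_width: 0.008
grip_force: 1.8
```

Call:
{"name": "drive_tool", "arguments": {"motion": [[[0,0,0.2],[0,0,0],-1],[[0,0,0],[0,0,0],-1]]}}

```text
time: 46.75
position: [0.6532, -0.1724, 0.1162]
tool_rot: [0.085, 3.137, -0.005]
ft_force: [-3.6, -0.6, 13.5]
grip_width: 0.004
grip_force: 6.7
```

Call:
{"name": "drive_tool", "arguments": {"motion": [[[0,0,-4],[0,0,0],-1],[[0,0,-2],[0,0,0],-1],[[0,0,0],[0,0,0],-1]]}}

```text
time: 47.12
position: [0.6528, -0.1721, 0.1744]
tool_rot: [0.085, 3.137, -0.004]
ft_force: [0.2, -0.0, -0.6]
grip_width: 0.009
grip_force: 0.0
```

```bash
python3 -c "
from h import *
st(); plan([.606,-.228,.15],176.8,n=3)"
```

```text
t 47.12 pos [ 0.6528 -0.1721  0.1744] yaw 176.9 z [ 0.004 -0.003 -1.   ] F [ 0.2 -0.  -0.6] w 0.7 gf 0.0 q [ 1.03  0.83 -1.27  1.49  0.8   1.4   1.24]
[1.46, -1.94, 0.81] [-0.05, 0.07, 0.03]
[1.46, -1.94, 0.81] [-0.05, 0.07, 0.03]
[1.45, -1.95, 0.81] [-0.05, 0.07, 0.03]
n 3
```

Call:
{"name": "drive_tool", "arguments": {"motion": [[[1.6,-1.9,0],[0,0,0],-1],[[1.6,-1.9,1.0],[0,0,0],-1],[[1.6,-1.9,1.4],[0,0,0],-1],[[0,0,0.8],[0,0,0],-1],[[0,0,0.5],[0,0,0],-1],[[0,0,0.4],[0,0,0],-1],[[0,0,0.4],[0,0,0],-1],[[0,0,0.4],[0,0,0],-1],[[0,0,0],[0,0,0],-1]]}}

```text
time: 48.25
position: [0.6015, -0.2254, 0.1245]
tool_rot: [0.083, 3.139, -0.002]
ft_force: [-1.5, 2.4, 3.3]
grip_width: 0.006
grip_force: 1.6
```

Call:
{"name": "drive_tool", "arguments": {"motion": [[[0,0,0.3],[0,0,0],-1],[[0,0,0.3],[0,0,0],-1],[[0,0,0],[0,0,0],-1]]}}

```text
time: 48.62
position: [0.6015, -0.2254, 0.1201]
tool_rot: [0.083, 3.139, -0.003]
ft_force: [-3.3, 2.2, 12.9]
grip_width: 0.002
grip_force: 5.9
```

Call:
{"name": "drive_tool", "arguments": {"motion": [[[0,0,0.2],[0,0,0],-1],[[0,0,0.1],[0,0,0],-1],[[0,0,0],[0,0,0],-1]]}}

```text
time: 49.0
position: [0.6017, -0.2253, 0.1199]
tool_rot: [0.083, 3.139, -0.005]
ft_force: [-9.2, 2.0, 27.2]
grip_width: 0.003
grip_force: 13.4
```

Call:
{"name": "drive_tool", "arguments": {"motion": [[[0,0,-4],[0,0,0],-1],[[0,0,-3],[0,0,0],-1],[[0,0,0],[0,0,0],-1]]}}

```text
time: 49.38
position: [0.6022, -0.2267, 0.1875]
tool_rot: [0.085, 3.135, -0.006]
ft_force: [0.1, 0.7, 0.1]
grip_width: 0.004
grip_force: 0.0
```

```bash
python3 -c "
from h import *
st(); plan([.6195,.078,.155],176.8,n=6)"
```

```text
t 49.38 pos [ 0.6022 -0.2267  0.1875] yaw 176.9 z [ 0.005 -0.004 -1.   ] F [0.1 0.7 0.1] w 0.3 gf 0.0 q [ 1.2   0.77 -1.31  1.57  0.75  1.38  1.34]
[-0.01, 5.09, 0.52] [-0.04, 0.05, 0.02]
[-0.01, 5.09, 0.52] [-0.04, 0.05, 0.02]
[-0.01, 5.09, 0.53] [-0.04, 0.05, 0.02]
[-0.01, 5.09, 0.53] [-0.04, 0.05, 0.02]
[-0.01, 5.09, 0.53] [-0.04, 0.05, 0.02]
[-0.01, 5.09, 0.54] [-0.04, 0.05, 0.02]
n 6
```

Call:
{"name": "drive_tool", "arguments": {"motion": [[[0,5.1,0.5],[0,0,0],-1],[[0,5.1,0.5],[0,0,0],-1],[[0,5.1,0.5],[0,0,0],-1],[[0,5.1,0.5],[0,0,0],-1],[[0,5.1,0.5],[0,0,0],-1],[[0,5.1,0.5],[0,0,0],-1],[[0,0,0],[0,0,0],-1],[[0,0,0],[0,0,0],-1]]}}

```text
time: 50.38
position: [0.6171, 0.0783, 0.1531]
tool_rot: [-0.085, -3.14, 0.005]
ft_force: [0.3, -0.1, 0.3]
grip_width: 0.003
grip_force: 0.0
```

```bash
python3 -c "
from h import *
st(); plan([.620,.079,.138],176.8,n=1)"
```

```text
t 50.38 pos [0.6171 0.0783 0.1531] yaw 176.9 z [-0.001 -0.003 -1.   ] F [ 0.3 -0.1  0.3] w 0.3 gf 0.0 q [ 0.72  0.74 -1.26  1.65  0.73  1.3   0.85]
[-0.28, 0.09, 1.51] [-0.19, -0.02, 0.12]
n 1
```

Call:
{"name": "drive_tool", "arguments": {"motion": [[[-0.2,0.1,1.0],[0,0,0],-1],[[0,0,0.6],[0,0,0],-1],[[0,0,0.5],[0,0,0],-1],[[0,0,0.4],[0,0,0],-1],[[0,0,0.4],[0,0,0],-1],[[0,0,0.4],[0,0,0],-1],[[0,0,0],[0,0,0],-1]]}}

```text
time: 51.25
position: [0.6195, 0.0792, 0.1214]
tool_rot: [0.086, 3.14, -0.005]
ft_force: [-1.0, -1.8, 2.1]
grip_width: 0.008
grip_force: 1.2
```

Call:
{"name": "drive_tool", "arguments": {"motion": [[[0,0,0.3],[0,0,0],-1],[[0,0,0.2],[0,0,0],-1],[[0,0,0],[0,0,0],-1]]}}

```text
time: 51.62
position: [0.6196, 0.0794, 0.12]
tool_rot: [0.086, 3.139, -0.008]
ft_force: [-8.7, -4.3, 23.0]
grip_width: 0.007
grip_force: 11.8
```

Call:
{"name": "drive_tool", "arguments": {"motion": [[[0,0,-4],[0,0,0],-1],[[0,0,-5],[0,0,0],-1],[[0,0,-4],[0,0,0],-1],[[0,0,0],[0,0,0],-1],[[0,0,0],[0,0,0],-1],[[0,0,0],[0,0,0],-1]]}}

```text
time: 52.38
position: [0.6189, 0.0795, 0.2446]
tool_rot: [-0.085, -3.139, 0.004]
ft_force: [0.3, -0.2, 0.7]
grip_width: 0.007
grip_force: 0.0
```

```bash
python3 -c "
from h import *
st(); print(ctrl.close_job())"
```

```text
t 52.38 pos [0.6189 0.0795 0.2446] yaw 176.9 z [-0.002 -0.002 -1.   ] F [ 0.3 -0.2  0.7] w 0.6 gf 0.0 q [ 0.74  0.65 -1.31  1.55  0.64  1.43  0.91]
the job is handed in; nothing more can be done
None
```

The job is handed in at 52 s: both covers I found are face up and seated in the middle and right openings, and then both caps were pushed to their stops at home height (all confirmed by contact height); no verdict came back.

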